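# Shut and clamp the instrument case

## Task

Shut the lid of the small aluminium instrument case, then clamp it with its draw latch: feel the hook bar down into the keeper's trough on the lid, and push the lever down past centre until it snaps flat and stays there under tension. Work gently throughout, without forcing the lid, the hook bar or the lever, and leave the other things on the bench where they are.

Things in the scene. Friction and masses are not known exactly. Their poses are not given: they have to be found in the camera images.
- case: lower shell of the aluminium case, fixed to the bench: 190 mm deep (x), 280 wide (y), 100 high; origin at the centre of its underside, z up. The latch is in the middle of its front face, which looks along the case's own -x; the lid hinges on its back (+x). 'Off the front' means outward from the plane x = -95 mm of this frame. A bumper rail, 11 mm thick, runs along the front, 46 to 90 mm up.
- hinge (a point): middle of the lid's hinge line, at the top of the case's back edge (x = +95 mm, z = 100 mm in the case's frame); the hinge line runs along the case's y.
- lid_angle (a joint): opening angle of the lid (rad): 0 fully shut, grows as its front edge rises. The hinge is stiff, so the lid stays where it is left; pushing the front edge down takes 1 to 3 N. The lid is a 26 mm high shell, 190 x 280 mm; shut, its flat top is 126 mm above the bench. A carrying handle, 12 mm high, lies on top 48 to 90 mm from the hinge line.
- lid: the lid; origin mid hinge line, axes as the case's when shut. Mid-front it carries the keeper: a 28 mm wide hook block on a bracket slotted fore and aft. Its upward-open trough seats the bar (centre line 110 mm above the bench, lid shut). How far out the trough is was set by hand, its middle 18.5 to 28.5 mm off the front, and is not measured: feel for it with the bar.
- keeper_nominal (a point): mid-trough at the middle of the keeper's setting range, moving with the lid (shut: 23.5 mm off the front, 110 mm above the bench); the real trough is up to 5 mm further in or out. It is 7 mm wide: its inner wall (3.5 mm inward of mid-trough) is a flat block reaching 8.5 mm above it; its outer wall a flat-topped lip 5 mm thick, top 5 mm above it; floor 2.5 mm below.
- lid_edge (a point): point on the lid's flat top, mid-width, 40 mm in from the front edge (150 mm from the hinge line): where to push it shut. Nearer the front the keeper's bracket, 3 mm thick, lies on the lid.
- pivot (a point): pivot of the latch lever on the case's front: 28.5 mm off the front, 84 mm above the bench; its axis runs along the case's y.
- lever (a joint): lever angle (rad): 0 = closed, straight down along the front, on its stop; grows as the tip swings out and up; 1.57 = straight out. Stays where left (0.02 Nm). The bar's pin is 14 mm from the pivot, 0.26 rad nearer the face than the lever. Hooked, the pull starts near 1.2 to 1.7 rad, peaks at 5 to 11 N at the tip, and fades to nothing at 0.6 to 0.1, where it goes over centre and snaps home.
- handle: the lever's steel finger plate, 22 mm wide, 3 mm thick, out-turned at its tip. Origin at the middle of the tip edge, 45 mm from the pivot; closed, its flat outer face is 33.5 mm off the front and the tip 39.5 mm off it, 40 mm above the bench.
- bail (a joint): angle of the hook bar's legs on the lever (rad): (bail - lever) is how far the legs lean outward from straight up; hardly any friction.
- hookbar: U-shaped hook bar of 5 mm steel wire; two legs slide in barrels on the lever's pin. Origin mid-crossbar, which runs along the case's y, 36 mm from the pin; it can stretch 7 mm (springs, 14 N/mm). The crossbar ends in two round caps, 9 mm thick, 56 mm over both: pinch it there from above; it turns and creeps in the grip. Carried, it drags the lever along; it can be 22 to 50 mm from the pivot.
- driver: bystander: screwdriver with an orange handle, about 200 mm long, lying on the bench.
- tweezers: bystander: steel tweezers, 140 mm long, lying on the bench.
- ring_a: bystander: flat brown ring, 64 mm across, 8 mm high; origin at the centre of its underside.
- ring_b: bystander: flat brown ring, 56 mm across, 8 mm high; origin at the centre of its underside.
- dish: bystander: closed clear plastic dish, 90 mm across, 16 mm high; origin at the centre of its underside.
- reagent: bystander: amber glass bottle with a blue cap, 60 mm across, 120 mm high; origin at the centre of its underside.
- beaker: bystander: glass beaker, 64 mm across, 80 mm high; origin at the centre of its underside.

How it is judged:
By the outcome, as a careful person would: the job done as asked, in the order asked, and still so for the second after the job is handed in, with the robot touching nothing.
It also fails if it takes over 72 s, if anything falls off the work surface, if the arm or the gripper's body presses on something with over 40 N, if the wrist force passes 120 N, or if a joint passes its speed limit or range.

## Robot

A 7-joint arm with a two-finger parallel gripper is mounted at the origin on the work surface. World frame = base frame: x ahead of the robot, y to its left, z up, the work surface at z = 0. Lengths are in m, angles in rad, forces in N, time in s.
With the tool pointing down it reaches from about 0.35 to 0.9 m from the base axis. Payload 19.9 kg.
Tool frame: the origin (TCP) lies at the very end of the fingers, on their centre line; the grasp point (between the pads) lies 19 mm behind it (pinch_z is the z of the grasp point in the tool frame, in m); z points along the fingers, y is the line along which they close (so a half turn about z gives the same grasp; the last joint's range is limited). The gripper opens to 85 mm and grips with 20 to 120 N. Pads are 22 mm wide; open, the fingers measure 114 mm over their backs; the gripper's body (76 mm by 85 mm) begins 54 mm behind the grasp point. The pads swing forward as they close: fully open they stand 13 mm farther back than shut.
Start: joints at [1.192, 0.417, -0.01, 1.614, 0.005, 1.111, -0.053], TCP at [0.207, -0.59, 0.231] pointing down, gripper open.
Joint ranges: [-2.81, 2.81], [-0.39, 2.02], [-1.27, 1.25], [0.06, 2.57], [-1.19, 4.33], [0.19, 2], [-2.82, 2.82]. Speed limits (rad/s): [1.89, 1.89, 2.39, 2.39, 3.01, 3.01, 3.01].

## Interface

Orientations are given as [roll, pitch, yaw] about the fixed x, y, z axes, in that order (R = Rz(yaw) Ry(pitch) Rx(roll)).
In Python, from rig import * gives the robot as it stands.
- The arm moves only by the tool drive_tool, never from a script. Its arguments are lists of equal length, an entry for each row: "linear": the shift along the tool's x, y, z as a fraction of full scale, a list of three; "rotation": the turn, a rotation vector about the tool's x, y, z as a fraction of full scale, a list of three. In form: {"linear": [[dx, dy, dz], ...], "rotation": [[rx, ry, rz], ...]}. A call has 1 to 10 rows; each row shifts and turns the commanded pose from where the row before left it, along the tool's axes as they then stand; what a row does not reach is not made up. Full scale, the value 1, is 0.4 m for a shift and 120 degrees for a turn. A row lasts 1/10 s, in which the tool goes at most 50 mm and 8.59 degrees, less where a joint would pass 70% of its speed; a pose out of reach is approached as far as the arm can. A call with a number of a shift or a turn outside -1 to 1 is refused whole. A call with a gripper value outside its range is refused whole. "jaw" is the closure, from -1 (fully open) to 1 (shut), so that 0 is half open, set as the call begins (left out, the last holds). The fingers move at their own pace and stop on an object; the grip force is fixed at half the most. Time passes only in rows, so rows that do not move let the fingers close. It gives the time, the measured TCP pose, the force, the opening and the grip force at its end, in the units of the state.
- get_state(): the state, without advancing time (a new reading comes with each control period).
- snapshot(name): name is "side" or "top" or "wrist"; returns the picture (420x560x3 uint8, red, green, blue); there is no depth.
- get_calibration(name): a dict with "fx", "fy", "cx", "cy" (pixels), "rvec" (rotation vector, rad) and "tvec" (3), from world to camera coordinates, as OpenCV has them. Camera axes: x right, y down, z forward; pixel columns grow to the right and rows downward; lengths in m; the calibration is good to about 2 mm. A picture is of the moment at which its call begins: read the wrist's pose just before it. get_calibration takes no time and is no camera call; for the wrist camera it gives the pose at the moment of the call.
- job_done(): hands the job in; it is judged then, once.
Trained networks look in the newest picture that a camera, given by its name, has taken for a name from the list of things; names that differ only in an ending like _2 or _b are one class to them, and where a whole thing is asked for, a point or a joint stands for the part that bears it (a point fixed in the world has none). Each returns a list of dicts, best first, with "conf" (0 to 1); they miss things now and then, are a little off and sometimes report something else, mostly with a low value. They report only what shows in the picture. A call takes as long as a camera call.
- trace(camera, name): "pixels" (420x560 bool, what is visible of it) and "rect" ([left, top, right, bottom] in pixels, round what is visible of it).
- mark_of(camera, name): "pixel" ([column, row] in pixels: a listed point, or the origin of a listed thing).
The state is a dict: "clock": time; "joints": joint angles; "dq": joint speeds; "tau": joint torques, N m; "eef_pos": TCP position; "ee_rot": TCP orientation; "ft_force": force on the tool from outside, world axes, zero at the start; "moment": the same for the moment, N m; "grip_width": finger opening in m; "grasp_force": force on a finger pad.
Only numpy, scipy, OpenCV 4.12 (cv2) and the standard library are available. Lean on these libraries where they do the work, as an engineer would, in place of code of your own. Each camera call takes 0.05 s, during which the arm holds its last target. There are 200 camera calls.

## Working session

There is one attempt and no reset: what is moved stays moved. The work goes in short steps, Python scripts to look and compute and a tool call to move; the robot and the scene stay as the last step left them, time stands still between calls to the robot, and variables do not carry over. Pictures are saved under pics/ and viewed, at most 10 in all, crops included, and the job is handed in when it is done.

Besides the shell and the picture viewer there is one more tool, called after "Emit:" by a JSON object that holds its "api" and its "payload", one argument or row to a line. drive_tool: Moves the arm, as the interface text tells. Its arguments: {"type":"object","properties":{"linear":{"type":"array"},"rotation":{"type":"array"},"jaw":{"type":"number"}},"required":["linear","rotation"]}

```bash
mkdir -p pics; ls; cat > h.py <<'E'
from rig import *
import numpy as np, cv2
from scipy.spatial.transform import Rotation as R
def cal(n):
    c=get_calibration(n); K=np.array([[c["fx"],0,c["cx"]],[0,c["fy"],c["cy"]],[0,0,1.]])
    return K,R.from_rotvec(np.ravel(c["rvec"])).as_matrix(),np.ravel(c["tvec"])
def proj(n,P):
    K,r,t=cal(n); q=(K@(r@np.atleast_2d(P).T+t[:,None])).T; return q[:,:2]/q[:,2:]
def ray(n,px):
    K,r,t=cal(n); d=r.T@np.linalg.inv(K)@np.array([px[0],px[1],1.]); return -r.T@t,d/np.linalg.norm(d)
def tri(obs):
    A=np.zeros((3,3));b=np.zeros(3)
    for n,p in obs:
        o,d=ray(n,p);M=np.eye(3)-np.outer(d,d);A+=M;b+=M@o
    return np.linalg.solve(A,b)
def onz(n,p,z):
    o,d=ray(n,p); return o+d*(z-o[2])/d[2]
def save(n,f,img=None):
    cv2.imwrite("pics/"+f,cv2.cvtColor(snapshot(n) if img is None else img,cv2.COLOR_RGB2BGR))
E
python3 - <<'E'
from h import *
ims={n:snapshot(n) for n in("side","top")}
save(0,"a.png",np.hstack([cv2.resize(ims["side"],(400,300)),cv2.resize(ims["top"],(400,300))]))
cv2.imwrite("pics/side.png",ims["side"][...,::-1]);cv2.imwrite("pics/top.png",ims["top"][...,::-1])
for n in ims:
    K,r,t=cal(n);print(n,K[0,0],-r.T@t,r[2])
    for k in("case","hinge","lid","keeper_nominal","lid_edge","pivot","handle","hookbar"):
        m=mark_of(n,k);print(k,[(np.round(x["pixel"],1).tolist(),round(x["conf"],2)) for x in m[:2]])
print(get_state())
E
```

```text
pics
side 476.03289997620413 [ 0.41468019 -0.59520412  0.79755156] [ 0.16629446  0.62011289 -0.76668517]
case [([258.6, 175.0], 0.66)]
hinge [([251.3, 114.7], 0.91), ([259.0, 122.2], 0.62)]
lid [([245.8, 114.6], 0.98)]
keeper_nominal [([270.7, 140.0], 0.57)]
lid_edge [([259.5, 121.5], 0.59)]
pivot [([276.1, 185.2], 0.66)]
handle [([281.2, 191.6], 0.57)]
hookbar [([259.4, 122.3], 0.7), ([236.9, 237.4], 0.7)]
top 461.13273448346666 [ 0.48838587 -0.01875219  1.03487896] [ 0.10138576  0.00427758 -0.99483799]
case []
hinge [([139.2, 220.2], 0.74), ([264.2, 213.5], 0.25)]
lid [([138.6, 220.3], 0.79)]
keeper_nominal [([223.7, 210.7], 0.95)]
lid_edge [([186.5, 212.6], 0.8)]
pivot [([245.1, 213.1], 0.69), ([362.2, 138.6], 0.31)]
handle [([265.2, 215.5], 0.7)]
hookbar []
{'clock': 0.9, 'joints': array([ 1.19249223,  0.41737745, -0.01030165,  1.61356632,  0.00471301,
        1.11068721, -0.05303057]), 'dq': array([-1.29481941e-03,  6.22992748e-05, -1.32911024e-03, -1.77069310e-03,
        1.03111962e-03,  2.06167080e-03, -7.85610219e-04]), 'tau': array([-2.10284338e-04, -8.64230132e+01,  6.78221248e-01, -4.35205150e+01,
        1.91720284e-02,  1.83748431e-03, -2.40665992e-05]), 'eef_pos': array([ 0.20654789, -0.58988793,  0.23128835]), 'ee_rot': array([-3.14158082e+00,  4.76743905e-05,  3.36783752e-01]), 'ft_force': array([ 0.86627359, -0.4137552 ,  0.3526785 ]), 'moment': array([-0.05941781,  0.02059643,  0.03202331]), 'grasp_force': 0.0, 'grip_width': 0.08515495394234801}
```

View pics/side.png

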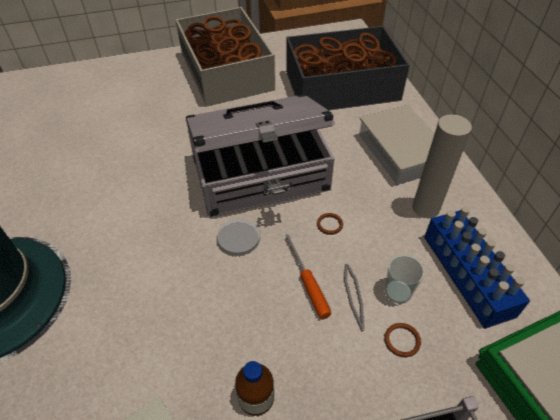

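View pics/top.png

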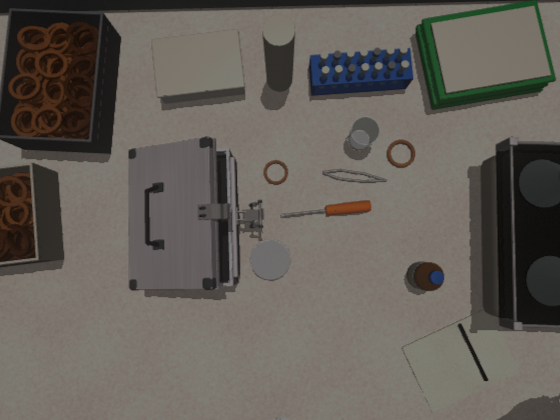

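The side view shows the case at about (260,160) with its lid ajar, the keeper at (266,131) and the latch at (275,187). The top view has the case at left with its front facing image right, and the latch and lever at (250,215). The dish (270,260), ring (276,172) and screwdriver (330,210) lie in front of it.

```bash
cat >> h.py <<'E'
def model(p):
    x,y,yaw,lid=p[:4]; Rc=R.from_euler('z',yaw).as_matrix(); o=np.array([x,y,0])
    W=lambda q:Rc@np.array(q)+o
    def L(q): # q lid frame (hinge origin): front is -x; opening raises the front
        q=np.array(q); c,s=np.cos(lid),np.sin(lid)
        return W([.095+c*q[0]+s*q[2],q[1],.1-s*q[0]+c*q[2]])
    d=dict(hinge=W([.095,0,.1]),lid=W([.095,0,.1]),keeper_nominal=L([-.19-.0235,0,.01]),lid_edge=L([-.15,0,.026]),pivot=W([-.095-.0285,0,.084]),
     cTR=W([-.095,.14,.1]),cTL=W([-.095,-.14,.1]),cBR=W([-.095,.14,0]),cBL=W([-.095,-.14,0]),
     lFR=L([-.19,.14,.026]),lFL=L([-.19,-.14,.026]),lBR=L([0,.14,.026]),lBL=L([0,-.14,.026]))
    return d
E
python3 - <<'E'
from h import *
from scipy.optimize import least_squares
for n in("side","top"):
    print(n,[ (a,proj(n,a)[0].round()) for a in ([.5,0,0],[.7,0,0],[.5,.2,0])])
obs=[("side","hinge",(251.3,114.7)),("side","keeper_nominal",(270.7,140)),("side","lid_edge",(259.5,121.5)),("side","pivot",(276.1,185.2)),
("top","hinge",(139.2,220.2)),("top","keeper_nominal",(223.7,210.7)),("top","lid_edge",(186.5,212.6)),("top","pivot",(245.1,213.1))]
f=lambda p:np.concatenate([proj(n,model(p)[k])[0]-px for n,k,px in obs])
h=tri([("side",(251.3,114.7)),("top",(139.2,220.2))]);pv=tri([("side",(276.1,185.2)),("top",(245.1,213.1))]);print(h,pv)
e=h-pv; yaw=np.arctan2(e[1],e[0]);m=(h+pv)/2
s=least_squares(f,[m[0],m[1],yaw,.4],loss='soft_l1')
print(s.x,s.cost);print(f(s.x).reshape(-1,2).round(1))
for k,v in model(s.x).items(): print(k,v.round(4),proj("side",v)[0].round(),proj("top",v)[0].round())
for k in("hookbar","handle"):
  for n in("side","top"):
    snapshot(n)
    for t in trace(n,k)[:2]: print(k,n,t["rect"],round(t["conf"],2),t["pixels"].sum())
E
```

```text
side [([0.5, 0, 0], array([246., 240.])), ([0.7, 0, 0], array([336., 220.])), ([0.5, 0.2, 0], array([227., 174.]))]
top [([0.5, 0, 0], array([273., 252.])), ([0.7, 0, 0], array([272., 164.])), ([0.5, 0.2, 0], array([184., 254.]))]
[0.57394118 0.26753698 0.1057705 ] [0.58048672 0.05521163 0.08593915]
[0.57338749 0.18036958 1.61552884 0.39268005] 16.56862553556691
[[-5.3  0.6]
 [-0.8 -1.9]
 [ 1.  -0.1]
 [-1.4  0.3]
 [-2.5 -0.3]
 [ 2.4 -1.7]
 [ 5.5 -0.8]
 [-0.7  0.4]]
hinge [0.5691 0.2753 0.1   ] [246. 115.] [137. 220.]
lid [0.5691 0.2753 0.1   ] [246. 115.] [137. 220.]
keeper_nominal [0.5778 0.082  0.1909] [270. 138.] [226. 209.]
lid_edge [0.5749 0.1468 0.1814] [260. 121.] [192. 212.]
pivot [0.5789 0.057  0.084 ] [275. 185.] [244. 214.]
cTR [0.4378 0.0792 0.1   ] [204. 186.] [234. 283.]
cTL [0.7175 0.0917 0.1   ] [333. 156.] [226. 146.]
cBR [0.4378 0.0792 0.    ] [210. 218.] [238. 280.]
cBL [0.7175 0.0917 0.    ] [330. 188.] [231. 157.]
lFR [0.4367 0.1036 0.1967] [195. 142.] [214. 287.]
lFL [0.7164 0.1161 0.1967] [333. 112.] [207. 135.]
lBR [0.4288 0.279  0.124 ] [184. 117.] [130. 290.]
lBL [0.7086 0.2915 0.124 ] [302.  93.] [126. 150.]
hookbar side [263.3, 190.0, 272.5, 192.5] 0.51 6
hookbar top [259.7, 220.5, 262.6, 226.4] 0.49 36
handle side [270.8, 188.6, 286.1, 192.8] 0.46 72
handle side [187.4, 95.3, 333.4, 216.7] 0.38 13655
handle top [244.1, 208.0, 262.8, 220.1] 0.72 230
handle top [250.2, 198.3, 259.7, 226.9] 0.69 103
```

```bash
cat >> h.py <<'E'
def plan(tp,trpy,n,frm=None):
    s=get_state(); p=np.array(s["eef_pos"] if frm is None else frm[0]); Q=R.from_euler('xyz',s["ee_rot"] if frm is None else frm[1])
    T=R.from_euler('xyz',trpy); lin=[];rot=[]
    for k in range(n,0,-1):
        rv=(Q.inv()*T).as_rotvec()/k; l=np.round(Q.inv().apply((np.array(tp)-p)/k)/.4,4); rr=np.round(rv/np.radians(120),4)
        p=p+Q.apply(l*.4); Q=Q*R.from_rotvec(rr*np.radians(120)); lin.append(l.tolist());rot.append(rr.tolist())
    print("L",lin,"\nR",rot,"\nend",p.round(4),Q.as_euler('xyz').round(3)); return p,Q.as_euler('xyz')
E
python3 - <<'E'
from h import *
s=get_state();K,r,t=cal("wrist");Q=R.from_euler('xyz',s["ee_rot"])
print("cam in tool",Q.inv().apply(-r.T@t-s["eef_pos"]),Q.inv().apply(r[2]),K[0,0])
a=plan([.575,-.06,.33],[np.pi,0,1.6],14)
E
```

```text
cam in tool [ 0.06915052 -0.00145634 -0.14240288] [-2.75945474e-01  2.47735542e-04  9.61173259e-01] 376.6582605479597
L [[0.0934, -0.0676, -0.0176], [0.0991, -0.0589, -0.0176], [0.104, -0.0497, -0.0176], [0.108, -0.0401, -0.0176], [0.1112, -0.0302, -0.0176], [0.1135, -0.0201, -0.0177], [0.1148, -0.0097, -0.0176], [0.1152, 0.0006, -0.0177], [0.1147, 0.011, -0.0176], [0.1133, 0.0213, -0.0177], [0.1109, 0.0314, -0.0176], [0.1076, 0.0413, -0.0177], [0.1034, 0.0508, -0.0176], [0.0984, 0.06, -0.0177]] 
R [[-0.0, -0.0, -0.0431], [-0.0, -0.0, -0.0431], [-0.0, -0.0, -0.0431], [-0.0, -0.0, -0.0431], [-0.0, -0.0, -0.0431], [-0.0, -0.0, -0.0431], [-0.0, -0.0, -0.0431], [-0.0, -0.0, -0.0431], [-0.0, -0.0, -0.0431], [-0.0, -0.0, -0.043], [-0.0, -0.0, -0.0431], [-0.0, -0.0, -0.043], [-0.0, -0.0, -0.0431], [-0.0, -0.0, -0.043]] 
end [ 0.575 -0.06   0.33 ] [-3.142 -0.     1.6  ]
```

Emit:
{"api": "drive_tool", "payload": {
  "linear": [
    [0.0934,-0.0676,-0.0176],
    [0.0991,-0.0589,-0.0176],
    [0.104,-0.0497,-0.0176],
    [0.108,-0.0401,-0.0176],
    [0.1112,-0.0302,-0.0176],
    [0.1135,-0.0201,-0.0177],
    [0.1148,-0.0097,-0.0176],
    [0.1152,0.0006,-0.0177],
    [0.1147,0.011,-0.0176],
    [0.1133,0.0213,-0.0177]
  ],
  "rotation": [
    [0,0,-0.0431],
    [0,0,-0.0431],
    [0,0,-0.0431],
    [0,0,-0.0431],
    [0,0,-0.0431],
    [0,0,-0.0431],
    [0,0,-0.0431],
    [0,0,-0.0431],
    [0,0,-0.0431],
    [0,0,-0.0431]
  ],
  "jaw": 1
}}

```text
clock: 2.3
eef_pos: [0.4704, -0.2097, 0.3024]
ee_rot: [3.141, 0.0, 1.243]
ft_force: [-0.5, -1.4, 0.4]
grip_width: 0.0001
grasp_force: 0.0
```

Emit:
{"api": "drive_tool", "payload": {
  "linear": [
    [0.1109,0.0314,-0.0176],
    [0.1076,0.0413,-0.0177],
    [0.1034,0.0508,-0.0176],
    [0.0984,0.06,-0.0177],
    [0,0,0],
    [0,0,0]
  ],
  "rotation": [
    [0,0,-0.0431],
    [0,0,-0.043],
    [0,0,-0.0431],
    [0,0,-0.043],
    [0,0,0],
    [0,0,0]
  ]
}}

```text
clock: 2.9
eef_pos: [0.5752, -0.0592, 0.3298]
ee_rot: [-3.141, -0.0, 1.601]
ft_force: [-0.4, -0.8, -0.8]
grip_width: 0.0001
grasp_force: 0.0
```

```bash
python3 - <<'E'
from h import *
s=get_state();print(s["clock"],s["eef_pos"],s["ee_rot"],s["joints"].round(2))
save("wrist","w1.png")
for k in("hinge","keeper_nominal","lid_edge","pivot","handle","hookbar","case"):
    m=mark_of("wrist",k);print(k,[(np.round(x["pixel"],1).tolist(),round(x["conf"],2)) for x in m[:2]])
d=model([0.57338749,0.18036958,1.61552884,0.39268005])
for k,v in d.items(): print(k,proj("wrist",v)[0].round())
E
```

```text
2.9 [ 0.57521477 -0.05924182  0.32982424] [-3.14129525e+00 -3.87057065e-04  1.60148206e+00] [ 0.49  0.3  -0.55  1.59  0.16  1.29 -0.06]
hinge []
keeper_nominal []
lid_edge []
pivot [([289.3, 53.1], 0.73)]
handle [([285.6, 93.9], 0.63)]
hookbar [([286.4, 89.5], 0.81)]
case []
hinge [ 289. -260.]
lid [ 289. -260.]
keeper_nominal [295.  -7.]
lid_edge [ 294. -116.]
pivot [292.  54.]
cTR [136.  20.]
cTL [448.  15.]
cBR [168.  39.]
cBL [412.  35.]
lFR [ 74. -55.]
lFL [517. -64.]
lBR [  87. -306.]
lBL [ 494. -316.]
```

View pics/w1.png

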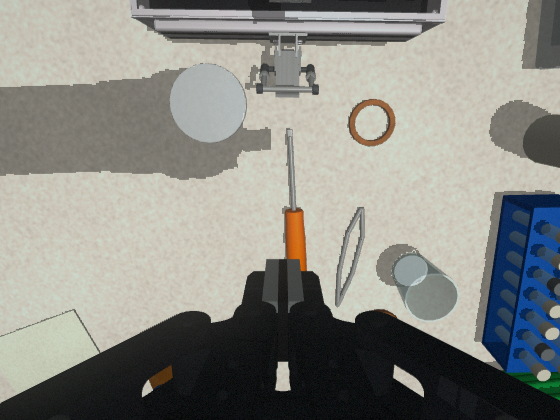

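The wrist view shows the case front along row ~20 to 40, the pivot near (287,50), the lever sticking out, and the hook bar crossbar along row 89 from column 257 to 318. The dish (208,103) and ring (372,122) sit clear on either side. Next I refine the yaw from the edges.

```bash
python3 - <<'E'
from h import *
im=cv2.imread("pics/w1.png",0)
for L in cv2.createLineSegmentDetector().detect(im[:110])[0][:,0]:
    if np.hypot(L[2]-L[0],L[3]-L[1])>55 or (60<L[1]<105 and 240<L[0]<330 and np.hypot(L[2]-L[0],L[3]-L[1])>14): print(L.round(1),round((L[3]-L[1])/(L[2]-L[0]+1e-9),4))
E
```

```text
[249.4   9.8 145.6   8.2] 0.015
[433.2  12.6 253.1   9.9] 0.0147
[260.   69.4 261.1  50.7] -16.1048
[313.6  65.5 315.9  79.5] 5.9969
[133.1  15.3 251.9  17.6] 0.0189
[299.3  18.5 410.6  19.6] 0.01
[404.4  42.5 320.6  42.1] 0.0055
[419.4  23.8 253.2  21.3] 0.0149
[155.6  29.3 418.1  33.1] 0.0143
[251.9  21.  155.6  19.8] 0.012
[ 0.6 86.7 68.2 84. ] -0.0397
[268.1  40.9 166.9  40.5] 0.0037
[296.9  96.1 275.6  95.9] 0.0075
[310.6  87.8 264.4  86.3] 0.0313
[264.4  89.7 309.4  89.8] 0.0015
[244.7  89.1 247.7 108. ] 6.2063
[274.4  84.  291.9  83.9] -0.0057
[534.4  64.5 541.4   0.6] -9.1605
[240.5  86.9 231.9  74.4] 1.4452
[265.6  35.  168.1  33.9] 0.0115
[406.9  37.2 309.4  35.9] 0.0136
```

```bash
python3 - <<'E'
from h import *
im=cv2.imread("pics/top.png",0)
for L in cv2.createLineSegmentDetector().detect(im)[0][:,0]:
    if np.hypot(L[2]-L[0],L[3]-L[1])>35 and 110<L[0]<250 and 125<L[1]<300: print("T",L.round(1))
cv2.imwrite("pics/crop.png",cv2.resize(cv2.imread("pics/w1.png")[0:110,120:460],None,fx=2.35,fy=2.35,interpolation=cv2.INTER_CUBIC))
E
```

```text
T [225.3 150.6 226.9 201.9]
T [227.7 233.1 228.6 268.1]
T [239.2 221.9 239.5 281.9]
T [236.9 274.4 234.1 175.6]
T [236.4 159.4 238.5 210.6]
T [127.5 254.4 127.7 156.9]
T [148.5 193.1 149.4 239.4]
T [144.5 241.9 144.1 190.6]
T [217.1 201.9 215.7 153.1]
T [218.8 281.9 217.5 220.6]
T [232.5 231.9 233.5 273.1]
T [211.7 275.6 210.4 219.4]
T [209.9 201.9 208.5 149.4]
T [144.4 288.4 199.4 288.3]
T [138.  147.3 190.7 138.8]
```

View pics/crop.png

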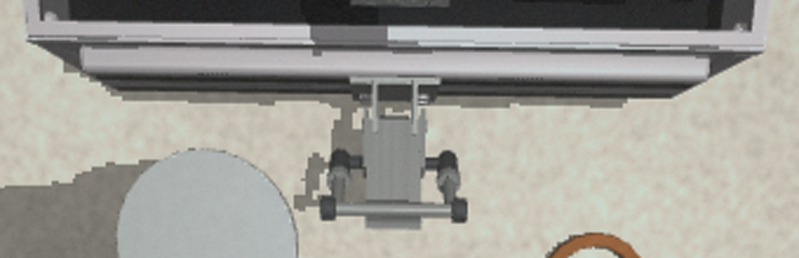

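The crop shows the case's front rim from (131,17) to (446,21.5), and the hook bar caps from column 256 to 319 at row 89, above the out-turned lever tip at row 97.

```bash
python3 - <<'E'
from h import *
from scipy.optimize import least_squares
obs=[("side","hinge",(251.3,114.7)),("side","keeper_nominal",(270.7,140)),("side","lid_edge",(259.5,121.5)),("side","pivot",(276.1,185.2)),
("top","hinge",(139.2,220.2)),("top","keeper_nominal",(223.7,210.7)),("top","lid_edge",(186.5,212.6)),("top","pivot",(245.1,213.1)),
("wrist","pivot",(289.3,53.1))]+[("wrist","cTR",(131.5,16.5)),("wrist","cTL",(445.5,21.5))]*3
C={n:cal(n) for n in("side","top","wrist")}
def pj(n,P):
    K,r,t=C[n];q=K@(r@P+t);return q[:2]/q[2]
f=lambda p:np.concatenate([pj(n,model(p)[k])-px for n,k,px in obs])
s=least_squares(f,[.573,.18,1.6,.4],loss='soft_l1')
print(s.x,s.cost);print(f(s.x).reshape(-1,2).round(1)[:11])
d=model(s.x)
for k,v in d.items(): print(k,v.round(4),*[pj(n,v).round() for n in C])
# crossbar by depth 0.332
K,r,t=C["wrist"]
for p in((257.5,89),(317.5,89.),(287.5,89)): print(r.T@(np.linalg.inv(K)@[p[0],p[1],1]*.332-t))
# crossbar candidates along case plane x: find z for which bar center lies within [22,50]mm from pivot
pv=d["pivot"]
o,dd=ray("wrist",(287.5,89))
for z in np.arange(.06,.13,.01):
    q=o+dd*(z-o[2])/dd[2]; print(z.round(3),((q-pv)*1000).round(1), pj("side",q).round(),pj("top",q).round())
E
```

```text
[0.57394586 0.17928376 1.58503426 0.39780205] 22.8056909824155
[[-3.7  0.6]
 [-1.9 -1.9]
 [ 0.8 -0.1]
 [-2.7  1. ]
 [-2.  -2. ]
 [ 2.7 -0.4]
 [ 5.8 -0.5]
 [-0.1  2. ]
 [-1.   2.1]
 [ 1.3 -0.2]
 [-0.4 -0.3]]
hinge [0.5726 0.2743 0.1   ] [248. 115.] [137. 218.] [ 294. -258.]
lid [0.5726 0.2743 0.1   ] [248. 115.] [137. 218.] [ 294. -258.]
keeper_nominal [0.5753 0.0813 0.1919] [269. 138.] [226. 210.] [291.  -7.]
lid_edge [0.5744 0.1461 0.1821] [260. 121.] [192. 212.] [ 293. -115.]
pivot [0.5757 0.0558 0.084 ] [273. 186.] [245. 215.] [288.  55.]
cTR [0.4353 0.0823 0.1   ] [202. 185.] [232. 284.] [133.  16.]
cTL [0.7153 0.0863 0.1   ] [333. 158.] [229. 147.] [445.  21.]
cBR [0.4353 0.0823 0.    ] [208. 217.] [237. 282.] [166.  36.]
cBL [0.7153 0.0863 0.    ] [330. 190.] [234. 158.] [409.  40.]
lFR [0.435  0.1072 0.1976] [193. 141.] [212. 288.] [ 70. -62.]
lFL [0.7149 0.1112 0.1976] [333. 114.] [209. 136.] [514. -55.]
lBR [0.4325 0.2824 0.124 ] [185. 115.] [129. 289.] [  92. -313.]
lBL [0.7124 0.2863 0.124 ] [304.  94.] [128. 148.] [ 498. -305.]
[0.54908859 0.02274995 0.12338798]
[0.60195323 0.02425683 0.1233374 ]
[0.57552091 0.02350339 0.12336269]
0.06 [  0.5 -29.9 -24. ] [278. 204.] [260. 216.]
0.07 [  0.4 -30.3 -14. ] [277. 201.] [260. 215.]
0.08 [  0.3 -30.7  -4. ] [277. 198.] [260. 215.]
0.09 [  0.2 -31.    6. ] [277. 195.] [260. 214.]
0.1 [  0.1 -31.4  16. ] [277. 192.] [260. 214.]
0.11 [ -0.  -31.8  26. ] [277. 188.] [260. 214.]
0.12 [ -0.1 -32.2  36. ] [277. 185.] [260. 213.]
0.13 [ -0.3 -32.5  46. ] [277. 182.] [260. 213.]
```

```bash
python3 - <<'E'
from h import *
p=plan([.5744,.150,.225],[np.pi,0,1.585],8)
# arc
a=.145;pr=None
for th in np.arange(.44,-.001,-.04):
    q=np.array([a*0,.2743-a*np.cos(th)+.026*np.sin(th),.1+a*np.sin(th)+.026*np.cos(th)]); print(round(th,2),q.round(4), None if pr is None else ((q-pr)/.4).round(4)); pr=q
E
```

```text
L [[0.0658, 0.0017, 0.0328], [0.0658, 0.0016, 0.0328], [0.0658, 0.0015, 0.0329], [0.0658, 0.0014, 0.0328], [0.0658, 0.0013, 0.0329], [0.0658, 0.0012, 0.0328], [0.0658, 0.001, 0.0329], [0.0659, 0.0009, 0.0328]] 
R [[0.0, 0.0, 0.0008], [0.0, 0.0, 0.0008], [0.0, 0.0, 0.0009], [0.0, 0.0, 0.0008], [0.0, 0.0, 0.0009], [0.0, 0.0, 0.0008], [0.0, 0.0, 0.0009], [0.0, 0.0001, 0.0008]] 
end [0.5744 0.15   0.225 ] [ 3.142 -0.     1.585]
0.44 [0.     0.1542 0.1853] None
0.4 [0.     0.1509 0.1804] [ 0.     -0.0083 -0.0122]
0.36 [0.     0.1478 0.1754] [ 0.     -0.0078 -0.0125]
0.32 [0.     0.1448 0.1703] [ 0.     -0.0073 -0.0128]
0.28 [0.     0.1421 0.1651] [ 0.     -0.0068 -0.0131]
0.24 [0.     0.1396 0.1597] [ 0.     -0.0062 -0.0133]
0.2 [0.     0.1374 0.1543] [ 0.     -0.0057 -0.0136]
0.16 [0.     0.1353 0.1488] [ 0.     -0.0052 -0.0138]
0.12 [0.     0.1335 0.1432] [ 0.     -0.0046 -0.014 ]
0.08 [0.     0.1318 0.1375] [ 0.     -0.004  -0.0142]
0.04 [0.     0.1305 0.1318] [ 0.     -0.0035 -0.0143]
0.0 [0.     0.1293 0.126 ] [ 0.     -0.0029 -0.0144]
```

Emit:
{"api": "drive_tool", "payload": {
  "linear": [
    [0.0658,0.0017,0.0328],
    [0.0658,0.0016,0.0328],
    [0.0658,0.0015,0.0329],
    [0.0658,0.0014,0.0328],
    [0.0658,0.0013,0.0329],
    [0.0658,0.0012,0.0328],
    [0.0658,0.001,0.0329],
    [0.0659,0.0009,0.0328],
    [0,0,0.04],
    [0,0,0.035]
  ],
  "rotation": [
    [0,0,0.0008],
    [0,0,0.0008],
    [0,0,0.0009],
    [0,0,0.0008],
    [0,0,0.0009],
    [0,0,0.0008],
    [0,0,0.0009],
    [0,0,0.0008],
    [0,0,0],
    [0,0,0]
  ]
}}

```text
clock: 4.3
eef_pos: [0.5742, 0.1506, 0.194]
ee_rot: [-3.141, 0.0, 1.587]
ft_force: [0.7, -0.9, 0.8]
grip_width: 0.0004
grasp_force: 0.0
```

Emit:
{"api": "drive_tool", "payload": {
  "linear": [
    [0,0,0.012],
    [0,0,0.012],
    [0,0,0.012],
    [-0.0078,0,0.0125],
    [-0.0073,0,0.0128],
    [-0.0068,0,0.0131],
    [-0.0062,0,0.0133],
    [-0.0057,0,0.0136],
    [-0.0052,0,0.0138]
  ],
  "rotation": [
    [0,0,0],
    [0,0,0],
    [0,0,0],
    [0,0,0],
    [0,0,0],
    [0,0,0],
    [0,0,0],
    [0,0,0],
    [0,0,0]
  ]
}}

```text
clock: 5.2
eef_pos: [0.5746, 0.1348, 0.1485]
ee_rot: [-3.142, -0.0, 1.586]
ft_force: [0.1, 0.2, 0.6]
grip_width: -0.0002
grasp_force: 0.4
```

Emit:
{"api": "drive_tool", "payload": {
  "linear": [
    [-0.0046,0,0.014],
    [-0.004,0,0.0142],
    [-0.0035,0,0.0143]
  ],
  "rotation": [
    [0,0,0],
    [0,0,0],
    [0,0,0]
  ]
}}

```text
clock: 5.5
eef_pos: [0.5746, 0.1301, 0.1314]
ee_rot: [-3.141, -0.0, 1.586]
ft_force: [0.5, 1.0, 1.0]
grip_width: -0.0001
grasp_force: 0.4
```

Emit:
{"api": "drive_tool", "payload": {
  "linear": [
    [-0.0015,0,0.007],
    [-0.0015,0,0.0075]
  ],
  "rotation": [
    [0,0,0],
    [0,0,0]
  ]
}}

```text
clock: 5.7
eef_pos: [0.5746, 0.1289, 0.1259]
ee_rot: [-3.141, 0.0, 1.586]
ft_force: [-3.0, 0.7, 28.5]
grip_width: 0.0001
grasp_force: 16.1
```

Emit:
{"api": "drive_tool", "payload": {
  "linear": [
    [0,0,-0.05],
    [0,0,-0.1],
    [-0.08,0,-0.1],
    [-0.1,0,-0.085],
    [-0.1,0,0],
    [-0.1,0,0],
    [-0.017,0,0],
    [0,0,0]
  ],
  "rotation": [
    [0,0,0],
    [0,0,0],
    [0,0,0],
    [0,0,0],
    [0,0,0],
    [0,0,0],
    [0,0,0],
    [0,0,0]
  ],
  "jaw": -1
}}

```text
clock: 6.5
eef_pos: [0.577, -0.0285, 0.2574]
ee_rot: [-3.141, 0.0, 1.584]
ft_force: [0.2, 0.8, -0.5]
grip_width: 0.0853
grasp_force: 0.0
```

```bash
cat > see.py <<'E'
from h import *
import sys
f=sys.argv[1]
s=get_state();print(s["clock"],s["eef_pos"],s["ee_rot"],s["ft_force"])
im=snapshot("wrist");save(0,f,im)
for k in("keeper_nominal","pivot","handle","hookbar"):
    m=mark_of("wrist",k);print(k,[(np.round(x["pixel"],1).tolist(),round(x["conf"],2)) for x in m[:2]])
d=model([0.57394586,0.17928376,1.58503426,0])
for k in("keeper_nominal","pivot","cTR","cTL","lFR","lFL"): print(k,d[k].round(4),proj("wrist",d[k])[0].round(1))
E
python3 see.py w2.png; python3 -c "
import cv2;cv2.imwrite('pics/w2c.png',cv2.resize(cv2.imread('pics/w2.png')[0:200,160:420],None,fx=3,fy=3,interpolation=cv2.INTER_CUBIC))"
```

```text
6.5 [ 0.57700898 -0.02848167  0.25743957] [-3.14140952e+00  2.16008152e-04  1.58357441e+00] [ 0.17843204  0.79880797 -0.47923656]
keeper_nominal [([287.8, 72.8], 0.7)]
pivot [([285.0, 79.9], 0.88), ([287.3, 134.1], 0.44)]
handle [([285.0, 135.2], 0.61)]
hookbar [([284.2, 128.5], 0.61)]
keeper_nominal [0.5756 0.0608 0.11  ] [284.4  82.5]
pivot [0.5757 0.0558 0.084 ] [284.2  91. ]
cTR [0.4353 0.0823 0.1   ] [94.5 49. ]
cTL [0.7153 0.0863 0.1   ] [474.4  50.3]
lFR [0.4353 0.0823 0.126 ] [75.9 43.5]
lFL [0.7153 0.0863 0.126 ] [493.3  44.9]
```

View pics/w2c.png

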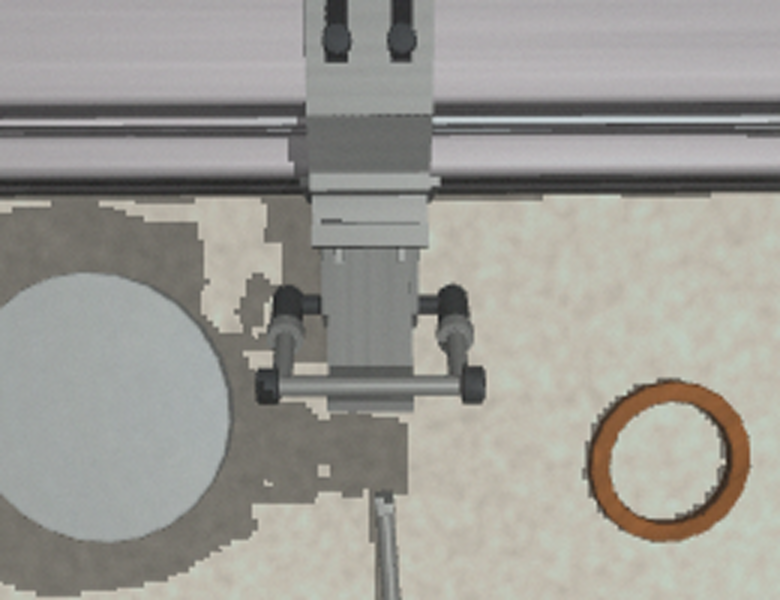

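The crop shows the lid shut, with the keeper block and trough slit near (372,222) and the hook bar crossbar along crop row 385 from column 257 to 485. The lever tip lies just beyond it. I remeasure with the arm settled.

```bash
python3 see.py w3.png; python3 - <<'E'
from h import *
im=cv2.imread("pics/w3.png",0)
for L in cv2.createLineSegmentDetector().detect(im[:160])[0][:,0]:
    l=np.hypot(L[2]-L[0],L[3]-L[1])
    if l>60 or (l>14 and 240<L[0]<330): print(L.round(1))
d=[0.57394586,0.17928376,1.58503426]
Rc=R.from_euler('z',d[2]).as_matrix()
for nm,q in dict(railtop=[-.106,0,.09],railbot=[-.106,0,.046],rimtop=[-.095,0,.1],lidtop=[-.095,0,.126],lip=[-.127,0,.115],blk=[-.115,0,.1185]).items(): print(nm,proj("wrist",Rc@np.array(q)+[d[0],d[1],0])[0].round(1))
E
```

```text
6.75 [ 0.5770497  -0.02559052  0.25752102] [-3.14151184e+00 -4.42904227e-04  1.58819481e+00] [ 0.00549775 -0.69365299  0.14393278]
keeper_nominal [([285.6, 78.2], 0.95)]
pivot [([285.4, 85.9], 0.84)]
handle [([283.8, 139.5], 0.83)]
hookbar [([283.2, 130.3], 0.62)]
keeper_nominal [0.5756 0.0608 0.11  ] [284.2  80.8]
pivot [0.5757 0.0558 0.084 ] [284.1  89.4]
cTR [0.4353 0.0823 0.1   ] [94.1 47.5]
cTL [0.7153 0.0863 0.1   ] [474.5  48.3]
lFR [0.4353 0.0823 0.126 ] [75.4 41.9]
lFL [0.7153 0.0863 0.126 ] [493.5  42.7]
[440.7  66.7 305.6  69.5]
[259.4  68.2 143.1  67.9]
[453.1  42.8 304.4  42.7]
[315.1 100.7 317.5 117. ]
[103.1  46.  256.9  45.5]
[306.9  45.9 403.1  46. ]
[260.6  42.7 109.4  42.7]
[289.3  24.4 290.1   0.7]
[443.1  50.3 303.1  49.2]
[309.8 129.2 304.4 112.3]
[403.1  46.1 475.6  46.2]
[267.8  24.4 268.8   2. ]
[275.8   1.9 277.   24.4]
[254.4  49.3 123.1  49.9]
[303.1  69.9 265.6  69.6]
[304.4  37.8 466.9  38.1]
[295.3 140.6 295.4 158.1]
[304.4  61.3 443.1  61. ]
[265.6  66.6 300.6  67. ]
[ 96.9  38.1 261.9  37.9]
[124.4  61.  260.6  61.4]
[300.7  85.2 298.4  99.4]
[304.4  61.9 265.6  61.5]
[264.4  85.2 300.6  85.1]
[264.4  42.2 301.9  42.1]
[270.6 125.4 294.4 125.4]
[255.6 134.  310.6 133.7]
[268.1  76.6 298.1  76.6]
[310.6 130.6 255.6 130.3]
[296.  110.6 295.5  93.1]
[261.1  34.4 261.2   0.6]
[295.6 137.5 270.6 137.3]
[298.1  78.9 268.1  78.9]
[305.    0.6 304.6  34.4]
railtop [284.2  65.2]
railbot [284.   70.2]
rimtop [284.3  47.9]
lidtop [284.4  42.3]
lip [284.2  92.9]
blk [284.3  74.8]
```

```bash
python3 - <<'E'
from h import *
from scipy.optimize import least_squares
c=[0.57394586,0.17928376,1.58503426]; Rc=R.from_euler('z',c[2]).as_matrix()
dy=.0016
W=lambda out,z:Rc@np.array([-.095-out,0,z])+[c[0],c[1]+dy,0]
def geo(th,phi):
    a=th-.26; pin=np.array([28.5+14*np.sin(a),84-14*np.cos(a)])
    b=pin+36*np.array([np.sin(phi),np.cos(phi)]); t=np.array([28.5,84])+45.35*np.array([np.sin(th+.245),-np.cos(th+.245)])
    return b/1e3,t/1e3,pin/1e3
def f(q):
    b,t,_=geo(*q); return [proj("wrist",W(*b))[0][1]-132.1, proj("wrist",W(*t))[0][1]-138.5]
for q0 in([1.5,.5],[1.2,.6],[1.9,.6]):
    s=least_squares(f,q0);b,t,p=geo(*s.x);print(s.x.round(3),s.cost.round(4),"bar",b.round(4),W(*b).round(4),"tip",t.round(4),"pin",p.round(4),proj("side",W(*b))[0].round(1),proj("side",W(*t))[0].round(1))
K,r,t=cal("wrist")
print("depth est",(r.T@(np.linalg.inv(K)@[283.2,132.1,1]*(K[0,0]*.056/.076)-t)).round(4))
for nm,row,z in(("lipout",85.2,.115),("lipin",78.9,.115),("blk",66.8,.1185),("railb",68.,.046),("railt",61.3,.09),("rim",46.,.1),("lid",42.7,.126)): print(nm,onz("wrist",(284,row),z).round(4))
cv2.imwrite("pics/s2c.png",cv2.resize(snapshot("side")[150:230,220:340,::-1],None,fx=6,fy=6,interpolation=cv2.INTER_CUBIC))
E
```

```text
[1.901 0.55 ] 0.0 bar [0.0613 0.1157] [0.5762 0.0246 0.1157] tip [0.0665 0.1087] pin [0.0425 0.085 ] [277.4 186.2] [278.2 190.5]
[0.921 0.782] 0.0 bar [0.0625 0.0985] [0.5762 0.0234 0.0985] tip [0.0702 0.0661] pin [0.0371 0.0729] [277.7 192.6] [278.9 206. ]
[1.901 0.55 ] 0.0 bar [0.0613 0.1157] [0.5762 0.0246 0.1157] tip [0.0665 0.1087] pin [0.0425 0.085 ] [277.4 186.2] [278.2 190.5]
depth est [   1.1278  -19.4794 -282.7019]
lipout [0.5755 0.0575 0.115 ]
lipin [0.5755 0.0618 0.115 ]
blk [0.5753 0.0696 0.1185]
railb [0.5754 0.0751 0.046 ]
railt [0.5753 0.0761 0.09  ]
rim [0.5751 0.0856 0.1   ]
lid [0.575 0.084 0.126]
```

View pics/s2c.png

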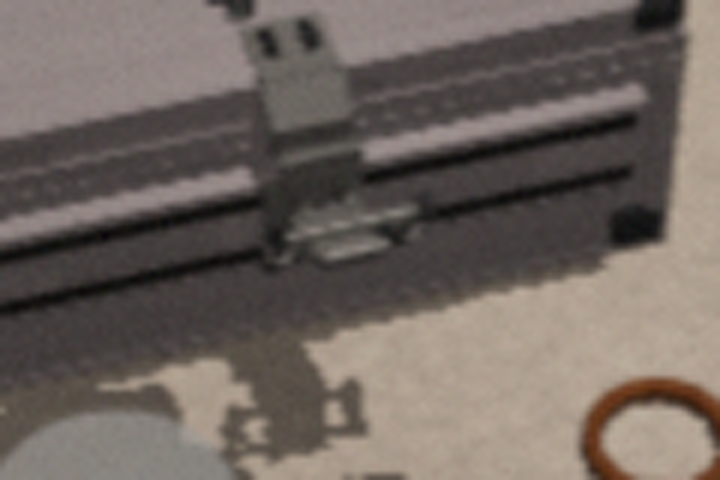

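The side crop shows the crossbar at about (277.5,186.3) in full-image pixels and the lever tip at (279,190). This matches the solution with lever 1.9 rad and the bar at (0.576, 0.0246, 0.1157).

```bash
python3 - <<'E'
from h import *
s=get_state();print(s["eef_pos"],s["ee_rot"])
q=onz("wrist",(283.7,132.1),.1157);k=onz("wrist",(284.2,80),.115);print(q,k)
a=plan([q[0],.0246,.17],[np.pi,0,1.585],4)
a=plan([q[0],.0246,.0977],[np.pi,0,1.585],5,a)
E
```

```text
[ 0.5770594  -0.02683292  0.25753409] [-3.14154492e+00 -6.21626478e-05  1.58655335e+00]
[0.57587823 0.02447096 0.1157    ] [0.57562449 0.0609363  0.115     ]
L [[0.0321, -0.0002, 0.0547], [0.0322, -0.0003, 0.0547], [0.0321, -0.0002, 0.0547], [0.0322, -0.0003, 0.0547]] 
R [[-0.0, -0.0, 0.0002], [-0.0, -0.0, 0.0002], [-0.0, -0.0, 0.0002], [-0.0, -0.0, 0.0001]] 
end [0.5759 0.0246 0.17  ] [-3.142 -0.     1.585]
L [[-0.0, 0.0, 0.0362], [-0.0, 0.0, 0.0361], [-0.0, 0.0, 0.0362], [-0.0, 0.0, 0.0361], [-0.0, 0.0, 0.0362]] 
R [[-0.0, -0.0, 0.0], [-0.0, -0.0, 0.0], [-0.0, -0.0, 0.0], [-0.0, -0.0, 0.0], [-0.0, -0.0, 0.0]] 
end [0.5759 0.0246 0.0977] [-3.142 -0.     1.585]
```

Emit:
{"api": "drive_tool", "payload": {
  "linear": [
    [0.032,0,0.055],
    [0.032,0,0.055],
    [0.032,0,0.055],
    [0.032,0,0.054],
    [0,0,0.036],
    [0,0,0.036],
    [0,0,0.036],
    [0,0,0.036],
    [0,0,0.036],
    [0,0,0]
  ],
  "rotation": [
    [0,0,0],
    [0,0,0],
    [0,0,0],
    [0,0,0],
    [0,0,0],
    [0,0,0],
    [0,0,0],
    [0,0,0],
    [0,0,0],
    [0,0,0]
  ]
}}

```text
clock: 8.05
eef_pos: [0.5754, 0.0237, 0.096]
ee_rot: [-3.139, -0.0, 1.586]
ft_force: [-0.6, 0.0, 1.1]
grip_width: 0.0853
grasp_force: 0.0
```

```bash
python3 - <<'E'
from h import *
s=get_state();print(s["eef_pos"],s["ee_rot"],s["ft_force"])
snapshot("wrist")
for k in("hookbar","handle"):
  print([(x["pixel"],x["conf"]) for x in mark_of("wrist",k)[:1]],[(x["rect"],x["conf"]) for x in trace("wrist",k)[:1]])
print(proj("wrist",[.5759,.0246,.1157]))
s=get_state();print(s["eef_pos"],s["ee_rot"],s["ft_force"])
E
```

```text
[0.57536843 0.02374152 0.09599161] [-3.13897916e+00 -8.87073345e-05  1.58585453e+00] [-0.64449336  0.02485918  1.05234951]
[([288.7, 299.2], 0.83)] [([3.8, 0.0, 560.0, 217.2], 0.32)]
[([286.4, 302.1], 0.8)] [([260.1, 215.6, 314.1, 296.7], 0.56)]
[[283.41841632 301.84935797]]
[0.5766881  0.024109   0.09862411] [ 3.14055022e+00 -9.92984329e-06  1.58606632e+00] [0.2576957  0.65092922 0.08559678]
```

Emit:
{"api": "drive_tool", "payload": {
  "linear": [
    [0,0,0],
    [0,0,0],
    [0,0,0],
    [0,0,0],
    [0,0,0],
    [0,0,0]
  ],
  "rotation": [
    [0,0,0],
    [0,0,0],
    [0,0,0],
    [0,0,0],
    [0,0,0],
    [0,0,0]
  ],
  "jaw": 0
}}

```text
clock: 8.9
eef_pos: [0.5766, 0.024, 0.0981]
ee_rot: [3.141, -0.0, 1.586]
ft_force: [3.4, -0.8, 0.9]
grip_width: 0.0536
grasp_force: 62.5
```

```bash
python3 - <<'E'
from h import *
s=get_state();print(s["clock"],s["eef_pos"],s["ee_rot"],s["ft_force"],s["grip_width"],s["grasp_force"])
save("wrist","w4.png")
for k in("hookbar","keeper_nominal"):
  print([(x["pixel"],x["conf"]) for x in mark_of("wrist",k)[:1]])
s=get_state();print(s["clock"],s["eef_pos"],s["ee_rot"],s["ft_force"],s["grip_width"],s["grasp_force"])
print(proj("wrist",[.5759,.0246,.1157]), proj("wrist",[.5759,.0658,.1150]))
E
```

```text
8.9 [0.57657481 0.02402761 0.09813337] [ 3.14097585e+00 -4.54348799e-05  1.58597905e+00] [ 3.35248008 -0.76808776  0.88011469] 0.053646039198777945 62.54101753234863
[([282.8, 294.9], 0.65)]
[([284.9, 192.4], 0.68)]
9.05 [0.57654195 0.02406051 0.09807833] [ 3.14106956e+00 -7.65626267e-05  1.58602850e+00] [ 4.6346874  -2.02144076  0.28583548] 0.05346666193769 62.546396255493164
[[283.82881194 302.46905381]] [[285.80307876 193.41597919]]
```

View pics/w4.png

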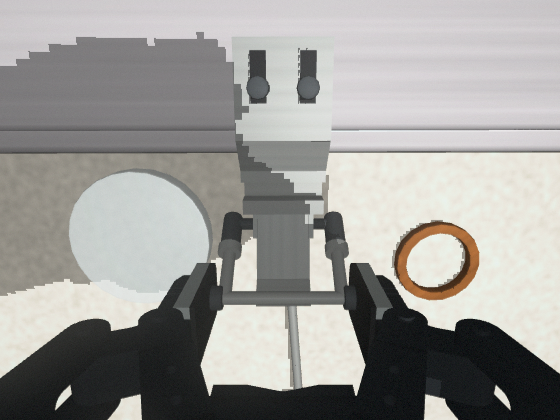

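The view shows the crossbar held between the pads at row 298, columns 210 to 356. The trough slit is at row ~197, the lip's outer edge at row 214, and the keeper sits centred between the fingers.

```bash
python3 - <<'E'
from h import *
im=cv2.imread("pics/w4.png",0)
for L in cv2.createLineSegmentDetector().detect(im[:320])[0][:,0]:
    l=np.hypot(L[2]-L[0],L[3]-L[1])
    if l>18 and 200<L[0]<360 and abs(L[3]-L[1])<5 and L[1]>120: print(L.round(1))
for row,z in((298,.1157),(298,.112),(214,.115),(196,.115),(206,.115),(150,.126)): print(row,z,onz("wrist",(284,row),z).round(4))
E
```

```text
[233.1 290.5 254.4 290.5]
[310.6 290.5 333.1 290.5]
[254.4 304.3 224.4 304.3]
[309.4 305.5 285.6 305.2]
[340.6 304.1 311.9 304.2]
[284.4 305.7 256.9 305.8]
[286.8 193.7 313.2 192.2]
[244.4 140.6 329.4 140.1]
[324.4 170.6 273.1 170.3]
[304.4 199.8 244.4 200.3]
[235.6 152.6   0.6 153.4]
[329.4 148.6 558.1 147.9]
[333.1 126.3 558.1 125.5]
[233.1 130.1   0.6 130.7]
[246.9 195.1 285.6 195. ]
[259.4 278.2 305.6 278.1]
[268.1 170.7 241.9 170.3]
[291.9 213.8 256.9 214.4]
[340.6 295.4 239.4 295.1]
298 0.1157 [0.5759 0.0264 0.1157]
298 0.112 [0.576  0.0244 0.112 ]
214 0.115 [0.5754 0.0585 0.115 ]
196 0.115 [0.5753 0.0649 0.115 ]
206 0.115 [0.5754 0.0613 0.115 ]
150 0.126 [0.575  0.0818 0.126 ]
```

Emit:
{"api": "drive_tool", "payload": {
  "linear": [
    [0.012,0,-0.0075],
    [0.0125,0,-0.0075],
    [0.0125,0,-0.0075],
    [0.0125,0,0],
    [0.0125,0,0],
    [0.0125,0,0],
    [0.0125,0,0],
    [0.0075,0,0],
    [0.0068,0,0],
    [0,0,0]
  ],
  "rotation": [
    [0,0,0],
    [0,0,0],
    [0,0,0],
    [0,0,0],
    [0,0,0],
    [0,0,0],
    [0,0,0],
    [0,0,0],
    [0,0,0],
    [0,0,0]
  ]
}}

```text
clock: 10.05
eef_pos: [0.5757, 0.064, 0.1069]
ee_rot: [-3.142, 0.001, 1.586]
ft_force: [4.0, -4.9, 2.0]
grip_width: 0.0533
grasp_force: 63.5
```

```bash
python3 - <<'E'
from h import *
def st():
    s=get_state();print(s["clock"],s["eef_pos"].round(4),s["ee_rot"].round(3),s["ft_force"].round(1),s["moment"].round(2),round(s["grip_width"],4),round(s["grasp_force"],1))
st()
im=snapshot("wrist");save(0,"w5.png",im)
for k in("hookbar","keeper_nominal","handle"):
  print(k,[(x["pixel"],x["conf"]) for x in mark_of("wrist",k)[:1]])
st()
sd=snapshot("side")
s=get_state();P=s["eef_pos"]+[0,.0025,.0177];print(P,proj("wrist",P),proj("side",P))
g=cv2.cvtColor(im,cv2.COLOR_RGB2GRAY)
for L in cv2.createLineSegmentDetector().detect(g[:340])[0][:,0]:
    l=np.hypot(L[2]-L[0],L[3]-L[1])
    if l>16 and 200<L[0]<360 and abs(L[3]-L[1])<5 and L[1]>120: print(L.round(1))
v=np.zeros((600,800,3),np.uint8); v[:,:400]=cv2.resize(im[140:380,200:360],(400,600)); v[:300,400:]=cv2.resize(sd[130:220,220:340],(400,300)); save(0,"v5.png",v)
E
```

```text
10.05 [0.5757 0.064  0.1069] [-3.142e+00  1.000e-03  1.586e+00] [ 4.  -4.9  2. ] [-1.18 -0.83 -0.03] 0.0533 63.5
hookbar [([284.3, 306.1], 0.82)]
keeper_nominal [([287.1, 283.6], 0.58)]
handle [([286.7, 370.1], 0.82)]
10.25 [0.5758 0.0638 0.107 ] [-3.142e+00  1.000e-03  1.586e+00] [ 4.2 -5.   2.2] [-1.13 -0.68  0.02] 0.0535 63.5
[0.57575896 0.06634252 0.12469242] [[285.54596675 297.84848422]] [[271.66890167 168.52581351]]
[350.6 262.2 366.9 262.3]
[340.6 313.1 281.9 313.8]
[256.9 313.4 225.6 313.6]
[325.6 176.1 284.4 175.9]
[286.9 173.3 324.4 173.2]
[241.9 173.9 268.1 173.4]
[221.9 244.1 200.6 243.7]
[326.9 240.8 558.1 240.3]
[340.6 303.1 225.6 302.8]
[251.9 283.9 313.1 283.9]
[249.4 299.4 316.9 299.4]
[315.6 292.5 250.6 292.7]
[280.6 176.  241.9 176.3]
[245.6 256.3 320.6 256. ]
[316.9 271.2 249.4 271.3]
[203.1 240.7 233.1 240.9]
```

View pics/v5.png

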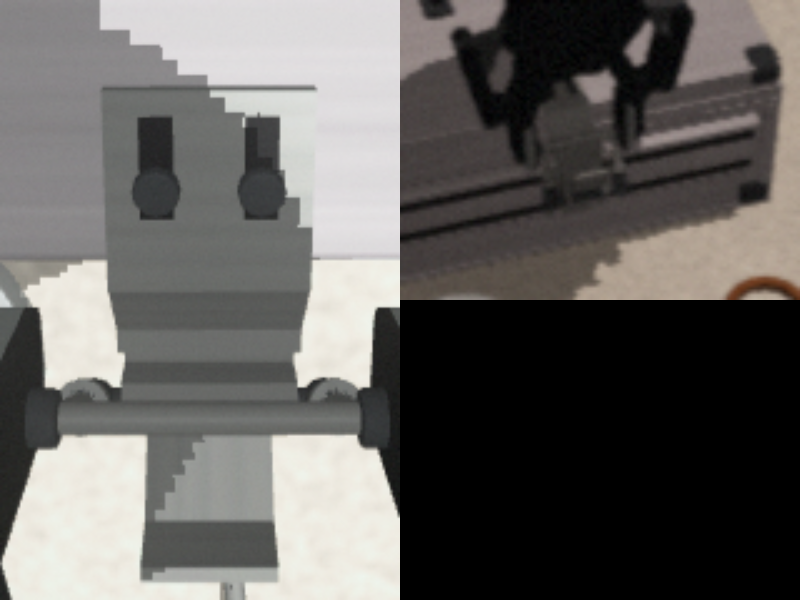

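The view shows the bar at rows 300 to 314 and the trough's dark band at rows 284 to 293 just inward of it. The bar currently hangs over or just outside the lip.

```bash
python3 - <<'E'
from h import *
g=cv2.imread("pics/w5.png",0)
print(g[262:330:1,262].tolist())
for z in(.1245,.122,.1195,.117): print("bar",z,onz("wrist",(284,307),z).round(4))
for row in(299.4,292.6,284,271.2): print(row,onz("wrist",(284,row),.115).round(4),onz("wrist",(284,row),.1185).round(4))
E
```

```text
[92, 93, 90, 88, 90, 90, 90, 88, 88, 92, 106, 111, 109, 108, 111, 111, 107, 109, 109, 109, 108, 103, 95, 80, 82, 78, 80, 80, 79, 81, 80, 94, 104, 105, 106, 103, 105, 104, 85, 82, 90, 99, 103, 107, 110, 118, 118, 112, 107, 103, 103, 96, 97, 104, 104, 104, 103, 103, 106, 104, 103, 106, 104, 106, 104, 104, 103, 105]
bar 0.1245 [0.5753 0.0624 0.1245]
bar 0.122 [0.5753 0.061  0.122 ]
bar 0.1195 [0.5753 0.0595 0.1195]
bar 0.117 [0.5753 0.0581 0.117 ]
299.4 [0.5753 0.0603 0.115 ] [0.5753 0.0623 0.1185]
292.6 [0.5753 0.0633 0.115 ] [0.5752 0.0652 0.1185]
284 [0.5752 0.0671 0.115 ] [0.5752 0.0688 0.1185]
271.2 [0.5751 0.0725 0.115 ] [0.5751 0.0741 0.1185]
```

```bash
cat >> h.py <<'E'
CP=[0.57394586,0.17928376,1.58503426]; RC=R.from_euler('z',CP[2]).as_matrix()
def Wc(out,z,dy=.0016): return RC@np.array([-.095-out,0,z])+[CP[0],CP[1]+dy,0]
def geo(th,phi,leg=36):
    a=th-.26; pin=np.array([28.5+14*np.sin(a),84-14*np.cos(a)])
    b=pin+leg*np.array([np.sin(phi),np.cos(phi)]); t=np.array([28.5,84])+45.35*np.array([np.sin(th+.245),-np.cos(th+.245)])
    return b/1e3,t/1e3,pin/1e3
def solve(rb,rt,dy=.0016):
    from scipy.optimize import least_squares
    f=lambda q:[proj("wrist",Wc(*geo(*q)[0],dy))[0][1]-rb,proj("wrist",Wc(*geo(*q)[1],dy))[0][1]-rt]
    for q0 in([1.5,.2],[2.2,.2],[2.7,0]):
        s=least_squares(f,q0);b,t,p=geo(*s.x);print(s.x.round(2),round(s.cost,3),"bar",Wc(*b,dy).round(4),"tip",Wc(*t,dy).round(4))
E
python3 - <<'E'
from h import *
for dy in(0,.0016,.003): solve(307,372,dy)
E
```

```text
[ 1.65 -0.42] 0.0 bar [0.5757 0.0566 0.1144] tip [0.5763 0.0129 0.0986]
[ 2.36 -0.51] 0.0 bar [0.5756 0.0613 0.1225] tip [0.576  0.0326 0.123 ]
[ 2.36 -0.51] 0.0 bar [0.5756 0.0613 0.1225] tip [0.576  0.0326 0.123 ]
[ 1.74 -0.4 ] 0.0 bar [0.5757 0.0575 0.1159] tip [0.5763 0.016  0.1024]
[ 2.27 -0.47] 0.0 bar [0.5757 0.061  0.122 ] tip [0.5761 0.0307 0.1207]
[ 2.27 -0.47] 0.0 bar [0.5757 0.061  0.122 ] tip [0.5761 0.0307 0.1207]
[ 1.86 -0.39] 0.0 bar [0.5757 0.0585 0.1177] tip [0.5763 0.0199 0.1073]
[ 2.15 -0.43] 0.0 bar [0.5757 0.0605 0.1211] tip [0.5761 0.028  0.1173]
[ 2.15 -0.43] 0.0 bar [0.5757 0.0605 0.1211] tip [0.5761 0.028  0.1173]
```

Emit:
{"api": "drive_tool", "payload": {
  "linear": [
    [0.005,0,0],
    [0.005,0,0],
    [0.0025,0,0],
    [0,0,0]
  ],
  "rotation": [
    [0,0,0],
    [0,0,0],
    [0,0,0],
    [0,0,0]
  ]
}}

```text
clock: 10.7
eef_pos: [0.5757, 0.0689, 0.1069]
ee_rot: [-3.142, 0.001, 1.586]
ft_force: [4.1, -4.8, 0.9]
grip_width: 0.0532
grasp_force: 63.4
```

```bash
cat >> h.py <<'E'
def st():
    s=get_state();print(round(s["clock"],2),s["eef_pos"].round(4),s["ee_rot"].round(3),s["ft_force"].round(1),s["moment"].round(2),round(s["grip_width"],4),round(s["grasp_force"],1))
def lines(f,top=130,bot=400):
    im=snapshot("wrist");save(0,f,im);g=cv2.cvtColor(im,cv2.COLOR_RGB2GRAY)
    o=[]
    for L in cv2.createLineSegmentDetector().detect(g[:bot])[0][:,0]:
        if np.hypot(L[2]-L[0],L[3]-L[1])>16 and 200<L[0]<360 and abs(L[3]-L[1])<5 and L[1]>top: o.append((round((L[1]+L[3])/2,1),round(min(L[0],L[2])),round(max(L[0],L[2]))))
    print(sorted(o))
    for k in("hookbar","handle"): print(k,[(np.round(x["pixel"],1).tolist(),round(x["conf"],2)) for x in mark_of("wrist",k)[:1]])
E
python3 - <<'E'
from h import *
st();lines("w6.png");st()
E
```

```text
10.7 [0.5757 0.0689 0.1069] [-3.142e+00  1.000e-03  1.586e+00] [ 4.1 -4.8  0.9] [-1.03 -0.86 -0.07] 0.0532 63.4
[(np.float32(187.8), 242, 282), (np.float32(187.8), 296, 324), (np.float32(190.6), 243, 293), (np.float32(190.7), 297, 324), (np.float32(250.4), 328, 348), (np.float32(253.7), 352, 403), (np.float32(256.4), 207, 241), (np.float32(262.2), 349, 367), (np.float32(269.1), 246, 319), (np.float32(282.9), 249, 317), (np.float32(294.5), 252, 313), (np.float32(299.3), 229, 247), (np.float32(303.1), 278, 318), (np.float32(303.6), 246, 279), (np.float32(304.0), 319, 341), (np.float32(304.1), 226, 244), (np.float32(314.9), 278, 319), (np.float32(316.5), 320, 341), (np.float32(343.0), 282, 302), (np.float32(352.2), 265, 287), (np.float32(353.8), 287, 303), (np.float32(369.7), 258, 309), (np.float32(376.5), 257, 286), (np.float32(384.1), 213, 244), (np.float32(385.4), 293, 342)]
hookbar [([283.5, 306.4], 0.73)]
handle [([286.5, 372.9], 0.84)]
10.85 [0.5757 0.0689 0.1069] [-3.142e+00  1.000e-03  1.586e+00] [ 3.6 -4.   1.2] [-1.05 -0.81 -0.06] 0.0532 63.4
```

```bash
python3 - <<'E'
from h import *
st()
for dy in(.0016,.003): solve(309.5,376,dy)
for z in(.1245,.122,.1195,.117): print("bar",z,onz("wrist",(284,309.5),z).round(4))
for row in(303.3,294.5,282.9): print(row,onz("wrist",(284,row),.115).round(4),onz("wrist",(284,row),.1185).round(4))
a=cv2.imread("pics/w5.png")[180:380,200:365];b=cv2.imread("pics/w6.png")[180:380,200:365]
cv2.imwrite("pics/v6.png",cv2.resize(np.hstack([a,b]),None,fx=2.4,fy=2.4,interpolation=cv2.INTER_CUBIC))
E
```

```text
10.85 [0.5757 0.0689 0.1069] [-3.142e+00  1.000e-03  1.586e+00] [ 3.6 -4.   1.2] [-1.05 -0.81 -0.06] 0.0532 63.4
[ 1.6  -0.46] 0.0 bar [0.5757 0.0597 0.113 ] tip [0.5763 0.0137 0.0962]
[ 2.43 -0.57] 0.0 bar [0.5756 0.0652 0.1223] tip [0.576  0.0371 0.1246]
[ 2.43 -0.57] 0.0 bar [0.5756 0.0652 0.1223] tip [0.576  0.0371 0.1246]
[ 1.66 -0.44] 0.0 bar [0.5757 0.0604 0.1142] tip [0.5763 0.016  0.099 ]
[ 2.37 -0.53] 0.0 bar [0.5756 0.0651 0.1222] tip [0.576  0.036  0.1232]
[ 2.37 -0.53] 0.0 bar [0.5756 0.0651 0.1222] tip [0.576  0.036  0.1232]
bar 0.1245 [0.5752 0.0665 0.1245]
bar 0.122 [0.5752 0.065  0.122 ]
bar 0.1195 [0.5752 0.0635 0.1195]
bar 0.117 [0.5753 0.0621 0.117 ]
303.3 [0.5752 0.0637 0.115 ] [0.5752 0.0656 0.1185]
294.5 [0.5752 0.0675 0.115 ] [0.5751 0.0694 0.1185]
282.9 [0.5751 0.0726 0.115 ] [0.5751 0.0743 0.1185]
```

View pics/v6.png

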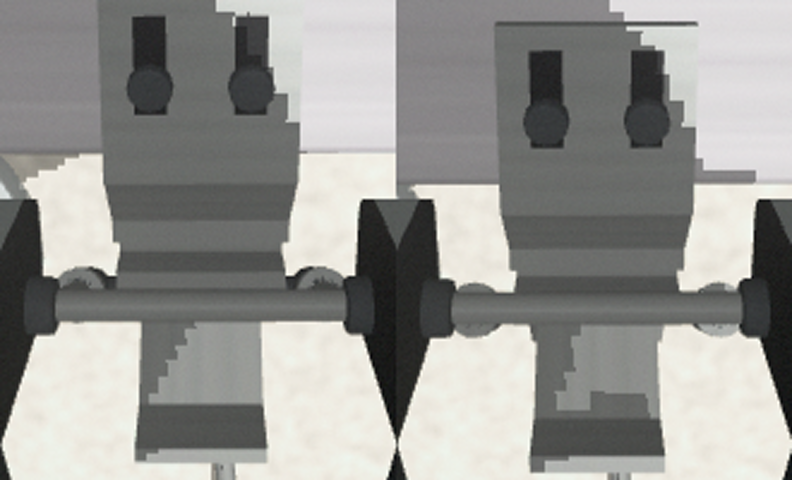

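Comparing the two views, the bar has followed inward and now covers the lip, with the trough's dark band just inward of it. I go down slightly, then inward to feel for the block wall.

Emit:
{"api": "drive_tool", "payload": {
  "linear": [
    [0,0,0.003],
    [0,0,0.003],
    [0,0,0]
  ],
  "rotation": [
    [0,0,0],
    [0,0,0],
    [0,0,0]
  ]
}}

```text
clock: 11.15
eef_pos: [0.5756, 0.0692, 0.1044]
ee_rot: [-3.142, 0.0, 1.586]
ft_force: [3.6, -4.6, 2.2]
grip_width: 0.0534
grasp_force: 63.5
```

Emit:
{"api": "drive_tool", "payload": {
  "linear": [
    [0.0025,0,0],
    [0,0,0]
  ],
  "rotation": [
    [0,0,0],
    [0,0,0]
  ]
}}

```text
clock: 11.35
eef_pos: [0.5757, 0.0699, 0.1044]
ee_rot: [-3.142, 0.001, 1.586]
ft_force: [4.5, -6.4, 2.4]
grip_width: 0.0535
grasp_force: 63.4
```

Emit:
{"api": "drive_tool", "payload": {
  "linear": [
    [0.0025,0,0],
    [0,0,0]
  ],
  "rotation": [
    [0,0,0],
    [0,0,0]
  ]
}}

```text
clock: 11.55
eef_pos: [0.5756, 0.0708, 0.1044]
ee_rot: [-3.141, 0.001, 1.586]
ft_force: [4.8, -7.1, 2.3]
grip_width: 0.0531
grasp_force: 63.5
```

Emit:
{"api": "drive_tool", "payload": {
  "linear": [
    [0,0,0.0025],
    [0,0,0.0025],
    [0,0,0]
  ],
  "rotation": [
    [0,0,0],
    [0,0,0],
    [0,0,0]
  ]
}}

```text
clock: 11.85
eef_pos: [0.5757, 0.0706, 0.1025]
ee_rot: [-3.142, 0.001, 1.585]
ft_force: [3.6, -7.5, 3.1]
grip_width: 0.0531
grasp_force: 63.6
```

Emit:
{"api": "drive_tool", "payload": {
  "linear": [
    [0,0,0.0025],
    [0,0,0.0025],
    [0,0,0.0025],
    [0,0,0]
  ],
  "rotation": [
    [0,0,0],
    [0,0,0],
    [0,0,0],
    [0,0,0]
  ]
}}

```text
clock: 12.25
eef_pos: [0.5756, 0.0709, 0.0993]
ee_rot: [-3.142, 0.001, 1.586]
ft_force: [4.9, -5.7, -0.7]
grip_width: 0.0533
grasp_force: 63.4
```

```bash
python3 - <<'E'
from h import *
st();lines("w7.png",230);st()
for z in(.122,.1195,.117,.1145,.112): print("bar",z,proj("wrist",[.5757,.0665,z])[0].round(1),proj("wrist",[.5757,.0605,z])[0].round(1))
for nm,q in(("lipin",[.5757,.0633,.115]),("lipout",[.5757,.0583,.115]),("blk",[.5757,.0698,.1185])):print(nm,proj("wrist",q)[0].round(1))
E
```

```text
12.25 [0.5756 0.0709 0.0993] [-3.142e+00  1.000e-03  1.586e+00] [ 4.9 -5.7 -0.7] [-1.36 -1.08  0.02] 0.0533 63.4
[(np.float32(259.4), 331, 352), (np.float32(269.4), 349, 377), (np.float32(270.4), 328, 347), (np.float32(270.6), 218, 238), (np.float32(284.2), 244, 322), (np.float32(297.5), 247, 318), (np.float32(302.0), 321, 339), (np.float32(302.3), 226, 246), (np.float32(315.0), 244, 322), (np.float32(318.6), 248, 318), (np.float32(330.0), 266, 319), (np.float32(375.2), 259, 307), (np.float32(384.3), 311, 351), (np.float32(385.4), 223, 273), (np.float32(389.0), 274, 307)]
hookbar [([284.5, 307.9], 0.63)]
handle [([284.1, 399.0], 0.58)]
12.4 [0.5756 0.0709 0.0994] [-3.142e+00  1.000e-03  1.586e+00] [ 5.1 -5.5  0.5] [-1.3  -1.04  0.01] 0.0535 63.4
bar 0.122 [285.5 321.8] [285.2 336.3]
bar 0.1195 [285.4 318. ] [285.2 332.3]
bar 0.117 [285.4 314.4] [285.1 328.5]
bar 0.1145 [285.4 310.8] [285.1 324.7]
bar 0.112 [285.3 307.4] [285.1 321.1]
lipin [285.2 319. ]
lipout [285.  330.5]
blk [285.6 308.6]
```

Emit:
{"api": "drive_tool", "payload": {
  "linear": [
    [0,0,0.0025],
    [0,0,0.0025],
    [0,0,0]
  ],
  "rotation": [
    [0,0,0],
    [0,0,0],
    [0,0,0]
  ]
}}

```text
clock: 12.7
eef_pos: [0.5757, 0.071, 0.0973]
ee_rot: [-3.142, 0.001, 1.586]
ft_force: [4.6, -5.4, 0.6]
grip_width: 0.0536
grasp_force: 63.4
```

Emit:
{"api": "drive_tool", "payload": {
  "linear": [
    [0,0,0.0025],
    [0,0,0]
  ],
  "rotation": [
    [0,0,0],
    [0,0,0]
  ]
}}

```text
clock: 12.9
eef_pos: [0.5757, 0.0709, 0.0963]
ee_rot: [-3.142, 0.001, 1.586]
ft_force: [6.0, -5.3, -0.0]
grip_width: 0.0532
grasp_force: 63.4
```

Emit:
{"api": "drive_tool", "payload": {
  "linear": [
    [0,0,0.0025],
    [0,0,0]
  ],
  "rotation": [
    [0,0,0],
    [0,0,0]
  ]
}}

```text
clock: 13.1
eef_pos: [0.5757, 0.0709, 0.0953]
ee_rot: [-3.142, 0.001, 1.586]
ft_force: [5.3, -6.1, -1.1]
grip_width: 0.0535
grasp_force: 63.4
```

Emit:
{"api": "drive_tool", "payload": {
  "linear": [
    [0,0,0.0025],
    [0,0,0]
  ],
  "rotation": [
    [0,0,0],
    [0,0,0]
  ]
}}

```text
clock: 13.3
eef_pos: [0.5757, 0.0708, 0.0943]
ee_rot: [-3.142, 0.001, 1.586]
ft_force: [5.2, -6.3, -0.4]
grip_width: 0.0528
grasp_force: 63.4
```

```bash
python3 - <<'E'
from h import *
st();lines("w8.png",230);st()
for z in(.117,.1145,.112,.11,.108): print("bar",z,proj("wrist",[.5757,.0665,z])[0].round(1))
for nm,q in(("lipin",[.5757,.0633,.115]),("lipout",[.5757,.0583,.115]),("blk",[.5757,.0698,.1185])):print(nm,proj("wrist",q)[0].round(1))
E
```

```text
13.3 [0.5757 0.0708 0.0943] [-3.142e+00  1.000e-03  1.586e+00] [ 5.2 -6.3 -0.4] [-1.44 -1.1   0.01] 0.0528 63.4
[(np.float32(265.4), 338, 362), (np.float32(276.8), 329, 347), (np.float32(277.0), 218, 237), (np.float32(291.3), 242, 323), (np.float32(304.5), 243, 324), (np.float32(315.0), 242, 322), (np.float32(326.1), 244, 318), (np.float32(337.6), 247, 321), (np.float32(375.0), 262, 306), (np.float32(385.3), 294, 339), (np.float32(390.1), 276, 296)]
hookbar [([285.6, 306.2], 0.67)]
handle [([287.7, 400.5], 0.67)]
13.45 [0.5757 0.0708 0.0943] [-3.142e+00  1.000e-03  1.586e+00] [ 5.7 -6.2  0.1] [-1.41 -1.13  0.06] 0.0536 63.3
bar 0.117 [285.5 321.6]
bar 0.1145 [285.4 317.8]
bar 0.112 [285.4 314.2]
bar 0.11 [285.3 311.3]
bar 0.108 [285.3 308.6]
lipin [285.3 326.3]
lipout [285.1 338.1]
blk [285.7 315.8]
```

```bash
python3 - <<'E'
from h import *
for f in("w6.png","w7.png","w8.png"):
    g=cv2.imread("pics/"+f,0)
    for c in(234,284): print(f,c,[(r,int(np.median(g[r,c-3:c+4]))) for r in range(288,346,2)])
s=get_state();print((R.from_euler('xyz',s["ee_rot"])).as_matrix().round(3))
E
```

```text
w6.png 234 [(288, 231), (290, 232), (292, 231), (294, 231), (296, 232), (298, 116), (300, 113), (302, 83), (304, 99), (306, 106), (308, 115), (310, 111), (312, 105), (314, 100), (316, 114), (318, 115), (320, 185), (322, 231), (324, 231), (326, 233), (328, 236), (330, 237), (332, 233), (334, 231), (336, 233), (338, 234), (340, 233), (342, 232), (344, 233)]
w6.png 284 [(288, 108), (290, 107), (292, 108), (294, 104), (296, 81), (298, 78), (300, 80), (302, 81), (304, 97), (306, 105), (308, 115), (310, 111), (312, 104), (314, 98), (316, 142), (318, 142), (320, 141), (322, 141), (324, 142), (326, 140), (328, 140), (330, 140), (332, 141), (334, 140), (336, 141), (338, 140), (340, 141), (342, 139), (344, 102)]
w7.png 234 [(288, 235), (290, 235), (292, 232), (294, 231), (296, 229), (298, 232), (300, 231), (302, 225), (304, 89), (306, 101), (308, 108), (310, 114), (312, 109), (314, 104), (316, 81), (318, 84), (320, 83), (322, 73), (324, 110), (326, 109), (328, 76), (330, 227), (332, 231), (334, 233), (336, 235), (338, 237), (340, 233), (342, 231), (344, 233)]
w7.png 284 [(288, 88), (290, 90), 
[... 393 characters left out ...]
98, 230), (300, 229), (302, 223), (304, 88), (306, 101), (308, 107), (310, 115), (312, 109), (314, 104), (316, 82), (318, 82), (320, 86), (322, 108), (324, 108), (326, 110), (328, 82), (330, 202), (332, 237), (334, 234), (336, 233), (338, 234), (340, 235), (342, 237), (344, 234)]
w8.png 284 [(288, 105), (290, 105), (292, 87), (294, 87), (296, 90), (298, 88), (300, 88), (302, 88), (304, 91), (306, 107), (308, 108), (310, 109), (312, 108), (314, 106), (316, 81), (318, 79), (320, 77), (322, 80), (324, 78), (326, 93), (328, 103), (330, 105), (332, 105), (334, 106), (336, 105), (338, 175), (340, 195), (342, 194), (344, 193)]
[[-0.015  1.    -0.   ]
 [ 1.     0.015 -0.001]
 [-0.001 -0.    -1.   ]]
```

Emit:
{"api": "drive_tool", "payload": {
  "linear": [
    [0,0,0.0025],
    [0,0,0]
  ],
  "rotation": [
    [0,0,0],
    [0,0,0]
  ]
}}

```text
clock: 13.65
eef_pos: [0.5758, 0.0708, 0.0937]
ee_rot: [3.141, 0.001, 1.585]
ft_force: [2.6, -7.2, 7.9]
grip_width: 0.0535
grasp_force: 63.8
```

Emit:
{"api": "drive_tool", "payload": {
  "linear": [
    [0,0,0.002],
    [0,0,0]
  ],
  "rotation": [
    [0,0,0],
    [0,0,0]
  ]
}}

```text
clock: 13.85
eef_pos: [0.5759, 0.0708, 0.0934]
ee_rot: [3.141, 0.001, 1.585]
ft_force: [-0.1, -6.8, 15.6]
grip_width: 0.0531
grasp_force: 64.4
```

Emit:
{"api": "drive_tool", "payload": {
  "linear": [
    [0,0,-0.0015],
    [0,0,0]
  ],
  "rotation": [
    [0,0,0],
    [0,0,0]
  ]
}}

```text
clock: 14.05
eef_pos: [0.5758, 0.0708, 0.0936]
ee_rot: [3.141, 0.001, 1.585]
ft_force: [2.6, -7.6, 8.6]
grip_width: 0.0532
grasp_force: 63.9
```

Emit:
{"api": "drive_tool", "payload": {
  "linear": [
    [0,0,0],
    [0,0,0],
    [0,0,0],
    [0,0,0],
    [0,0,-0.03],
    [0,0,-0.05],
    [-0.03,0,-0.09],
    [-0.07,0,-0.09],
    [-0.1,0,-0.06],
    [0,0,0]
  ],
  "rotation": [
    [0,0,0],
    [0,0,0],
    [0,0,0],
    [0,0,0],
    [0,0,0],
    [0,0,0],
    [0,0,0],
    [0,0,0],
    [0,0,0],
    [0,0,0]
  ],
  "jaw": -1
}}

```text
clock: 15.05
eef_pos: [0.5782, -0.0137, 0.2253]
ee_rot: [3.137, 0.002, 1.58]
ft_force: [0.1, -0.1, -0.4]
grip_width: 0.0858
grasp_force: 0.0
```

Emit:
{"api": "drive_tool", "payload": {
  "linear": [
    [-0.02,0,0],
    [0,0,0],
    [0,0,0]
  ],
  "rotation": [
    [0,0,0],
    [0,0,0],
    [0,0,0]
  ],
  "jaw": 1
}}

```text
clock: 15.35
eef_pos: [0.5765, -0.0156, 0.2208]
ee_rot: [-3.14, -0.0, 1.587]
ft_force: [-0.1, 0.5, -0.1]
grip_width: 0.0445
grasp_force: 0.0
```

```bash
python3 - <<'E'
from h import *
st();lines("w9.png",40,260);st()
for nm,q in(("lipin",Wc(.0240,.115)),("lipout",Wc(.029,.115)),("blk",Wc(.0165,.1185)),("bar?",Wc(.02,.11))):print(nm,q.round(4),proj("wrist",q)[0].round(1))
for th in np.arange(1.3,2.2,.1):
    b,t,p=geo(th,0);print(round(th,2),proj("wrist",Wc(*t))[0].round(1),Wc(*t).round(4))
im=snapshot("side");save(0,"s9.png",im)
for k in("hookbar","handle"): print(k,[(np.round(x["pixel"],1).tolist(),round(x["conf"],2)) for x in mark_of("side",k)[:2]])
E
```

```text
15.35 [ 0.5765 -0.0156  0.2208] [-3.14  -0.     1.587] [-0.1  0.5 -0.1] [ 0.07 -0.01 -0.04] 0.0445 0.0
[(np.float32(45.9), 308, 494), (np.float32(51.0), 87, 254), (np.float32(51.2), 262, 307), (np.float32(53.8), 308, 481), (np.float32(57.8), 137, 252), (np.float32(70.8), 308, 463), (np.float32(72.4), 263, 308), (np.float32(77.1), 137, 243), (np.float32(78.5), 263, 304), (np.float32(80.6), 263, 304), (np.float32(81.7), 276, 317), (np.float32(84.0), 251, 316), (np.float32(87.7), 251, 317), (np.float32(91.2), 267, 312), (np.float32(99.0), 262, 303), (np.float32(100.6), 273, 291), (np.float32(105.6), 178, 202), (np.float32(150.5), 269, 298), (np.float32(207.3), 183, 204)]
hookbar [([286.4, 84.1], 0.57)]
handle [([285.8, 162.7], 0.75)]
15.5 [ 0.5767 -0.0155  0.221 ] [-3.141 -0.     1.587] [-0.3  0.6 -0.1] [ 0.02 -0.03  0.01] 0.0206 0.0
lipin [0.5756 0.0619 0.115 ] [284.9  93.8]
lipout [0.5757 0.0569 0.115 ] [284.9 102.1]
blk [0.5755 0.0694 0.1185] [285.   80.9]
bar? [0.5756 0.0659 0.11  ] [284.9  87.5]
1.3 [284.4 164.9] [0.5763 0.0121 0.0828]
1.4 [284.4 165.7] [0.5763 0.0122 0.0874]
1.5 [284.5 165.9] [0.5763 0.0127 0.0919]
1.6 [284.5 165.4] [0.5763 0.0137 0.0963]
1.7 [284.5 164.3] [0.5763 0.0152 0.1006]
1.8 [284.6 162.5] [0.5763 0.0171 0.1047]
1.9 [284.6 160.1] [0.5762 0.0193 0.1086]
2.0 [284.6 156.9] [0.5762 0.022  0.1123]
2.1 [284.7 152.9] [0.5762 0.025  0.1157]
hookbar [([268.6, 172.5], 0.44), ([326.4, 223.8], 0.39)]
handle []
```

```bash
cat >> h.py <<'E'
def pose(th,gap=0,amin=15,amax=50):
    psi=th+.245; al=np.radians(np.clip(90-np.degrees(psi),amin,amax))
    Q=R.from_euler('xyz',[np.pi,0,1.585])*R.from_euler('y',al)
    return Wc(*geo(th,0)[1])-Q.as_matrix()[:,2]*gap, Q.as_euler('xyz')
E
python3 - <<'E'
from h import *
a=plan(*pose(1.85,.012),5)
a=plan(*pose(1.78,0.002),2,a)
for th in np.arange(1.70,.5,-.08):
    print(round(th,2)); a=plan(*pose(th),1,a)
E
```

```text
L [[0.0155, 0.0, 0.0514], [0.0128, -0.0, 0.0522], [0.01, -0.0, 0.0528], [0.0072, -0.0, 0.0532], [0.0044, -0.0001, 0.0536]] 
R [[-0.0001, 0.025, 0.0002], [-0.0, 0.025, 0.0002], [-0.0001, 0.025, 0.0001], [-0.0, 0.0249, 0.0002], [-0.0001, 0.025, 0.0001]] 
end [0.5763 0.015  0.1183] [ 3.142 -0.262  1.585]
L [[-0.0027, 0.0, 0.0154], [-0.0027, 0.0, 0.0154]] 
R [[0.0, -0.0, 0.0], [0.0, -0.0, 0.0]] 
end [0.5763 0.0161 0.1058] [ 3.142 -0.262  1.585]
1.7
L [[-0.0056, 0.0, 0.012]] 
R [[0.0, -0.0, 0.0]] 
end [0.5763 0.0152 0.1006] [ 3.142 -0.262  1.585]
1.62
L [[-0.0051, 0.0, 0.0076]] 
R [[0.0, -0.0, 0.0]] 
end [0.5763 0.014  0.0971] [ 3.142 -0.262  1.585]
1.54
L [[-0.0045, 0.0, 0.0078]] 
R [[0.0, -0.0, 0.0]] 
end [0.5763 0.0131 0.0937] [ 3.142 -0.262  1.585]
1.46
L [[-0.0038, 0.0, 0.0083]] 
R [[0.0, -0.0, 0.0]] 
end [0.5763 0.0125 0.0901] [ 3.142 -0.262  1.585]
1.38
L [[-0.0032, 0.0, 0.0085]] 
R [[0.0, -0.0, 0.0]] 
end [0.5763 0.0121 0.0864] [ 3.142 -0.262  1.585]
1.3
L [[-0.0025, 0.0, 0.0087]] 
R [[0.0, -0.0, 0.0]] 
end [0.5763 0.0121 0.0828] [ 3.142 -0.262  1.585]
1.22
L [[-0.0017, 0.0, 0.008
[... 219 characters left out ...]
0, 0.0019, 0.0]] 
end [0.5763 0.0136 0.0721] [ 3.142 -0.266  1.585]
0.98
L [[0.0004, 0.0, 0.0091]] 
R [[0.0, 0.0382, 0.0]] 
end [0.5763 0.0148 0.0686] [ 3.142 -0.346  1.585]
0.9
L [[0.0003, 0.0, 0.0091]] 
R [[0.0, 0.0382, 0.0]] 
end [0.5763 0.0161 0.0653] [ 3.142 -0.426  1.585]
0.82
L [[0.0004, 0.0, 0.009]] 
R [[0.0, 0.0382, 0.0]] 
end [0.5763 0.0177 0.062 ] [ 3.142 -0.506  1.585]
0.74
L [[0.0003, 0.0, 0.0091]] 
R [[0.0, 0.0382, 0.0]] 
end [0.5762 0.0196 0.0589] [ 3.142 -0.586  1.585]
0.66
L [[0.0004, 0.0, 0.009]] 
R [[0.0, 0.0382, 0.0]] 
end [0.5762 0.0217 0.056 ] [ 3.142 -0.666  1.585]
0.58
L [[0.0004, 0.0, 0.0091]] 
R [[0.0, 0.0382, 0.0]] 
end [0.5762 0.0241 0.0532] [ 3.142 -0.746  1.585]
```

Emit:
{"api": "drive_tool", "payload": {
  "linear": [
    [0.0155,0,0.0514],
    [0.0128,0,0.0522],
    [0.01,0,0.0528],
    [0.0072,0,0.0532],
    [0.0044,0,0.0536],
    [0,0,0],
    [-0.0027,0,0.0154],
    [-0.0027,0,0.0154],
    [0,0,0]
  ],
  "rotation": [
    [0,0.025,0],
    [0,0.025,0],
    [0,0.025,0],
    [0,0.025,0],
    [0,0.025,0],
    [0,0,0],
    [0,0,0],
    [0,0,0],
    [0,0,0]
  ]
}}

```text
clock: 16.55
eef_pos: [0.5764, 0.0161, 0.106]
ee_rot: [3.141, -0.261, 1.587]
ft_force: [-0.4, 0.5, -0.2]
grip_width: -0.0004
grasp_force: 0.0
```

Emit:
{"api": "drive_tool", "payload": {
  "linear": [
    [-0.0056,0,0.012],
    [-0.0051,0,0.0076],
    [-0.0045,0,0.0078],
    [0,0,0]
  ],
  "rotation": [
    [0,0,0],
    [0,0,0],
    [0,0,0],
    [0,0,0]
  ]
}}

```text
clock: 16.95
eef_pos: [0.5764, 0.0124, 0.0935]
ee_rot: [-3.141, -0.262, 1.586]
ft_force: [-0.5, -0.4, 0.7]
grip_width: -0.0
grasp_force: 0.4
```

Emit:
{"api": "drive_tool", "payload": {
  "linear": [
    [-0.0038,0,0.0083],
    [-0.0032,0,0.0085],
    [0,0,0]
  ],
  "rotation": [
    [0,0,0],
    [0,0,0],
    [0,0,0]
  ]
}}

```text
clock: 17.25
eef_pos: [0.5764, 0.0116, 0.0862]
ee_rot: [-3.141, -0.262, 1.586]
ft_force: [-0.2, -0.4, 2.2]
grip_width: -0.0003
grasp_force: 1.3
```

Emit:
{"api": "drive_tool", "payload": {
  "linear": [
    [-0.0025,0,0.0087],
    [-0.0017,0,0.0089],
    [0,0,0]
  ],
  "rotation": [
    [0,0,0],
    [0,0,0],
    [0,0,0]
  ]
}}

```text
clock: 17.55
eef_pos: [0.5764, 0.0119, 0.0789]
ee_rot: [-3.141, -0.262, 1.586]
ft_force: [0.8, -1.4, 3.7]
grip_width: -0.0001
grasp_force: 1.8
```

Emit:
{"api": "drive_tool", "payload": {
  "linear": [
    [-0.0011,0,0.009],
    [-0.0003,0,0.009],
    [0,0,0]
  ],
  "rotation": [
    [0,0,0],
    [0,0.0019,0],
    [0,0,0]
  ]
}}

```text
clock: 17.85
eef_pos: [0.5764, 0.0132, 0.0719]
ee_rot: [-3.141, -0.266, 1.586]
ft_force: [0.7, -1.8, 2.9]
grip_width: 0.0002
grasp_force: 1.6
```

```bash
python3 - <<'E'
from h import *
st();lines("w10.png",0,300)
for nm,q in(("lipin",Wc(.0240,.115)),("lipout",Wc(.029,.115)),("blk",Wc(.0170,.1185)),("bar?",Wc(.0205,.11)),("capL",RC@np.array([-.1155,.028,.11])+[CP[0],CP[1]+.0016,0])):print(nm,proj("wrist",q)[0].round(1))
g=cv2.imread("pics/w10.png",0)
for c in (245,284,325):print(c,[(r,int(np.median(g[r,c-2:c+3]))) for r in range(90,250,4)])
im=snapshot("side");save(0,"s10.png",im)
for nm,q in(("capL",[-.1155,.026,.11]),("capR",[-.1155,-.026,.11])):print(nm,proj("side",RC@np.array(q)+[CP[0],CP[1]+.0016,0])[0].round(1))
E
```

```text
17.85 [0.5764 0.0132 0.0719] [-3.141 -0.266  1.586] [ 0.7 -1.8  2.9] [-0.46 -0.11 -0.09] 0.0002 1.6
[(np.float32(11.2), 301, 318), (np.float32(11.3), 248, 264), (np.float32(45.6), 337, 558), (np.float32(51.2), 233, 336), (np.float32(53.4), 233, 318), (np.float32(70.3), 1, 227), (np.float32(74.5), 336, 558), (np.float32(82.4), 1, 211), (np.float32(84.6), 333, 558), (np.float32(93.1), 1, 232), (np.float32(103.7), 237, 331), (np.float32(118.0), 233, 558), (np.float32(125.2), 239, 327), (np.float32(127.3), 332, 356), (np.float32(127.8), 1, 209), (np.float32(131.9), 242, 326), (np.float32(136.4), 249, 353), (np.float32(141.3), 263, 322), (np.float32(142.9), 322, 354), (np.float32(143.5), 214, 246), (np.float32(143.7), 239, 328), (np.float32(154.9), 196, 212), (np.float32(160.0), 238, 328), (np.float32(165.6), 267, 298), (np.float32(171.5), 266, 301), (np.float32(232.2), 201, 241), (np.float32(251.2), 259, 307), (np.float32(256.1), 263, 293), (np.float32(271.0), 248, 264)]
hookbar [([286.5, 140.6], 0.69)]
handle []
lipin [286.  148.1]
lipout [285.9 164.8]
blk [286.1 122. ]
bar? [285.8 139.
[... 788 characters left out ...]
 158), (190, 160), (194, 160), (198, 160), (202, 160), (206, 158), (210, 160), (214, 158), (218, 159), (222, 159), (226, 159), (230, 160), (234, 159), (238, 158), (242, 158), (246, 158)]
325 [(90, 147), (94, 144), (98, 143), (102, 147), (106, 199), (110, 200), (114, 202), (118, 72), (122, 71), (126, 201), (130, 203), (134, 146), (138, 183), (142, 172), (146, 208), (150, 210), (154, 212), (158, 214), (162, 77), (166, 232), (170, 233), (174, 232), (178, 227), (182, 231), (186, 234), (190, 62), (194, 97), (198, 82), (202, 236), (206, 237), (210, 234), (214, 233), (218, 231), (222, 235), (226, 236), (230, 233), (234, 231), (238, 233), (242, 235), (246, 237)]
capL [259.4 176.7]
capR [284.2 171.4]
```

Emit:
{"api": "drive_tool", "payload": {
  "linear": [
    [0.0004,0,0.0091],
    [0.0003,0,0.0091],
    [0.0004,0,0.009],
    [0,0,0]
  ],
  "rotation": [
    [0,0.038,0],
    [0,0.038,0],
    [0,0.038,0],
    [0,0,0]
  ]
}}

```text
clock: 18.45
eef_pos: [0.576, 0.0153, 0.0609]
ee_rot: [-3.139, -0.507, 1.581]
ft_force: [0.2, -2.3, 1.2]
grip_width: 0.0001
grasp_force: 1.1
```

Emit:
{"api": "drive_tool", "payload": {
  "linear": [
    [0.0003,0,0.0091],
    [0.0004,0,0.009],
    [0.0004,0,0.0091],
    [0,0,0]
  ],
  "rotation": [
    [0,0.038,0],
    [0,0.038,0],
    [0,0.038,0],
    [0,0,0]
  ]
}}

```text
clock: 18.85
eef_pos: [0.5756, 0.0226, 0.0518]
ee_rot: [-3.137, -0.744, 1.581]
ft_force: [-0.5, -0.1, -0.1]
grip_width: -0.0
grasp_force: 0.2
```

```bash
python3 - <<'E'
from h import *
st(); a=None
for th in np.arange(.5,.05,-.08):
    print(round(th,2)); a=plan(*pose(th),1,a)
E
```

```text
18.85 [0.5756 0.0226 0.0518] [-3.137 -0.744  1.581] [-0.5 -0.1 -0.1] [-0.75  0.03  0.01] -0.0 0.2
0.5
L [[0.0056, 0.0015, 0.0089]] 
R [[-0.0008, 0.039, -0.0014]] 
end [0.5761 0.0267 0.0507] [ 3.141 -0.826  1.585]
0.42
L [[0.0004, 0.0, 0.009]] 
R [[0.0, 0.0224, 0.0]] 
end [0.5761 0.0294 0.0483] [ 3.141 -0.873  1.585]
0.34
L [[0.0006, 0.0, 0.0091]] 
R [[0.0, 0.0, 0.0]] 
end [0.5761 0.0324 0.0462] [ 3.141 -0.873  1.585]
0.26
L [[0.0014, 0.0, 0.0089]] 
R [[0.0, 0.0, 0.0]] 
end [0.576  0.0354 0.0443] [ 3.141 -0.873  1.585]
0.18
L [[0.0021, 0.0, 0.0089]] 
R [[0.0, 0.0, 0.0]] 
end [0.576  0.0387 0.0427] [ 3.141 -0.873  1.585]
0.1
L [[0.0028, 0.0, 0.0086]] 
R [[0.0, 0.0, 0.0]] 
end [0.5759 0.0421 0.0413] [ 3.141 -0.873  1.585]
```

Emit:
{"api": "drive_tool", "payload": {
  "linear": [
    [0.0056,0.001,0.0089],
    [0.0004,0,0.009],
    [0.0006,0,0.009],
    [0,0,0]
  ],
  "rotation": [
    [0,0.039,0],
    [0,0.022,0],
    [0,0,0],
    [0,0,0]
  ]
}}

```text
clock: 19.25
eef_pos: [0.5762, 0.0346, 0.048]
ee_rot: [-3.141, -0.868, 1.588]
ft_force: [-1.4, 0.1, 0.3]
grip_width: -0.0003
grasp_force: 0.0
```

Emit:
{"api": "drive_tool", "payload": {
  "linear": [
    [0.0014,0,0.0089],
    [0.0021,0,0.0089],
    [0,0,0]
  ],
  "rotation": [
    [0,0,0],
    [0,0,0],
    [0,0,0]
  ]
}}

```text
clock: 19.55
eef_pos: [0.5762, 0.0406, 0.0445]
ee_rot: [3.141, -0.87, 1.588]
ft_force: [-0.9, 0.3, 0.1]
grip_width: 0.0005
grasp_force: 0.0
```

```bash
python3 - <<'E'
from h import *
st();im=snapshot("wrist");save(0,"w11.png",im)
for k in("hookbar","handle","pivot"): print(k,[(np.round(x["pixel"],1).tolist(),round(x["conf"],2)) for x in mark_of("wrist",k)[:1]])
print(proj("wrist",Wc(*geo(0,0)[1])),proj("wrist",Wc(*geo(0.5,0)[1])),proj("wrist",get_state()["eef_pos"]))
im=snapshot("side");save(0,"s11.png",im)
for k in("hookbar","handle"): print(k,[(np.round(x["pixel"],1).tolist(),round(x["conf"],2)) for x in mark_of("side",k)[:1]])
for th in(0,.5,1):print(th,proj("side",Wc(*geo(th,0)[1])))
E
```

```text
19.55 [0.5762 0.0406 0.0445] [ 3.141 -0.87   1.588] [-0.9  0.3  0.1] [-0.83 -0.   -0.02] 0.0005 0.0
hookbar []
handle [([282.9, 269.9], 0.63)]
pivot [([281.9, 190.9], 0.69)]
[[283.9556835  271.19505499]] [[284.07279522 306.86756002]] [[285.27372778 281.86412479]]
hookbar [([268.4, 172.7], 0.39)]
handle []
0 [[274.92838104 203.56771582]]
0.5 [[277.46363604 207.07019824]]
1 [[279.03737235 205.39236189]]
```

Emit:
{"api": "drive_tool", "payload": {
  "linear": [
    [0,0,-0.05],
    [0,0,-0.1],
    [0,0,-0.1],
    [0,0,-0.1],
    [0,0,-0.05],
    [0,0,0],
    [0,0,0]
  ],
  "rotation": [
    [0,0,0],
    [0,0,0],
    [0,0,0],
    [0,0,0],
    [0,0,0],
    [0,0,0],
    [0,0,0]
  ]
}}

```text
clock: 20.6
eef_pos: [0.5781, -0.0824, 0.1471]
ee_rot: [-3.141, -0.871, 1.586]
ft_force: [0.2, 0.1, -0.3]
grip_width: 0.0003
grasp_force: 0.0
```

```bash
python3 - <<'E'
from h import *
st();im=snapshot("wrist")
for k in("hookbar","handle","pivot"): print(k,[(np.round(x["pixel"],1).tolist(),round(x["conf"],2)) for x in mark_of("wrist",k)[:1]])
t=proj("wrist",Wc(*geo(0,0)[1]))[0];print(t,proj("wrist",Wc(.0205,.11)),proj("wrist",Wc(.032,.115)))
sd=snapshot("side")
v=np.zeros((560,800,3),np.uint8);c=proj("wrist",Wc(.03,.08))[0].astype(int);y0=max(0,min(280,c[1]-70));x0=c[0]-100
v[:,:]=0;v[:560,:]=cv2.resize(im[y0:y0+140,x0:x0+200],(800,560),interpolation=cv2.INTER_CUBIC)
v[380:,520:]=cv2.resize(sd[150:213,235:333],(280,180),interpolation=cv2.INTER_CUBIC);save(0,"v11.png",v);print(x0,y0)
E
```

```text
20.6 [ 0.5781 -0.0824  0.1471] [-3.141 -0.871  1.586] [ 0.2  0.1 -0.3] [-0.79 -0.04  0.06] 0.0003 0.0
hookbar []
handle [([284.7, 190.2], 0.93)]
pivot [([284.5, 141.3], 0.97)]
[284.23211684 191.13676372] [[284.42731421 110.28154949]] [[284.44831516 115.9506054 ]]
184 79
```

View pics/v11.png

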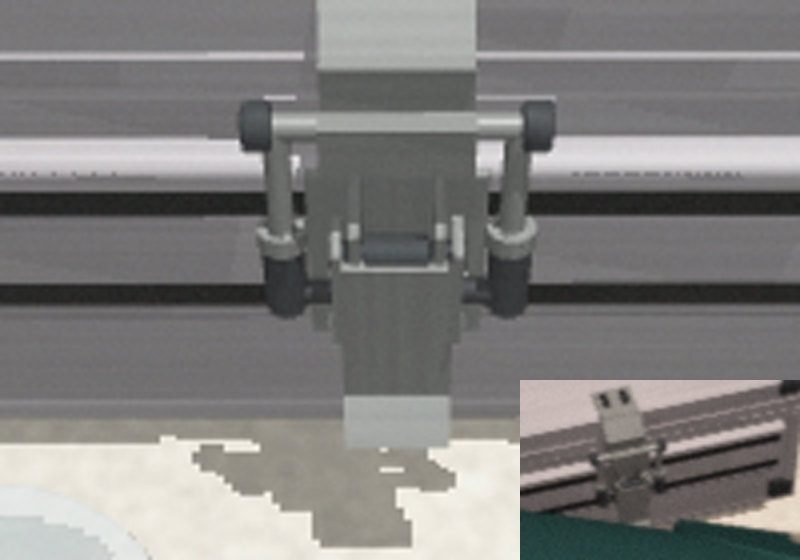

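The last view shows the lever flat down, with its tip at row 190 against 191 predicted for closed. The crossbar lies across the keeper with straight legs, and the lid is shut. Handing in.

```bash
python3 -c "
from rig import *
print(job_done())"
```

```text
the job is handed in; nothing more can be done
None
```

The lid is shut, the hook bar is seated in the keeper's trough, and the lever has gone over centre and lies flat. The job is handed in at about 21 s; the highest force I saw was 28.5 N, briefly, as the lid reached its stop.

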